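# Lid the glue jars and set the glue warmer

### The arm

A 7-joint arm with a two-finger parallel gripper is mounted at the origin on the work surface. World frame = base frame: x ahead of the robot, y to its left, z up, the work surface at z = 0. Lengths are in m, angles in rad, forces in N, time in s.
With the tool pointing down it reaches from about 0.4 to 0.85 m from the base axis. Payload 4.5 kg.
Tool frame: the origin (TCP) lies midway between the tips of the shut fingers; the grasp point (between the pads) lies 19 mm behind it; z points along the fingers, y is the direction in which the jaws open and shut (so a half turn about z gives the same grasp; the last joint's range is limited). The gripper opens to 88 mm and grips with 3 to 60 N. Pads are 18 mm wide; open, the fingers measure 123 mm over their backs; the gripper's body (75 mm by 187 mm) begins 45 mm behind the grasp point.
Start: joints at [1.284, 0.689, -0.195, 1.565, 0.157, 0.902, -0.215], TCP at [0.197, -0.593, 0.239] pointing down, gripper open.
Joint ranges: [-3.01, 3.01], [-0.46, 2.08], [-1.47, 1.51], [0.13, 2.56], [-1, 4.14], [0.04, 2.09], [-2.66, 2.66]. Speed limits (rad/s): [2.57, 2.57, 3.14, 3.14, 3.14, 3.14, 3.14].

### API

Orientations are given as a unit quaternion [x, y, z, w].
In Python, from plant import r, viewer gives the robot as it stands.
- The arm moves only by the tool play_rows, never from a script. Its argument "commands" is a list of rows, each an object with "delta_rot": the turn, a rotation vector about the tool's x, y, z normalised to -1 to 1, where 1 is pi rad, a list of three; "travel": the shift along the tool's x, y, z normalised to -1 to 1, where 1 is 15 cm, a list of three; "gripper": the opening, from -1 (shut) to 1 (fully open). In form: [{"delta_rot": [wx, wy, wz], "travel": [x, y, z], "gripper": gripper}, ...]. A call has 1 to 12 rows; each row is the pose to reach, as a shift and turn from the pose commanded when the call began, along the tool's axes at that moment, turning the shorter way round; what a row does not reach only later rows make up. A row lasts 1/8 s, in which the tool goes at most 62.5 mm and 10.7 degrees, less where a joint would pass 70% of its speed; a pose out of reach is approached as far as the arm can. A call with a number of a shift or a turn outside -1 to 1 is refused whole. A call with a gripper value outside its range is refused whole. The fingers move at their own pace and stop on an object; "force" is the grip in N (left out, the last holds). Time passes only in rows, so rows that repeat a pose let the fingers close. It gives the time, the measured TCP pose, the force and the opening at its end, in the units of the state.
- r.get_state(): the state, without advancing time (a new reading comes with each control period).
- viewer.snapshot(name): name is "side" or "top" or "wrist"; returns a dict with "color" (420x560x3 uint8, red, green, blue), "z_map" (420x560 float32, m along the optical axis (not along the pixel's ray), 0 where there is no reading), "fx", "fy", "cx", "cy" (pixels), "distortion" ([k1, k2, p1, p2, k3] as OpenCV has them; the pictures are not rectified), "origin" and "attitude" of the camera in the world. Camera axes: x right, y up, looking along -z (the intrinsics and any distortion apply to the point x, -y, -z); pixel columns grow to the right and rows downward; lengths in m; the calibration is good to about 2 mm. A picture is of the moment at which its call begins.
- r.finish_job(): hands the job in, once; it reports no verdict.
Trained networks look in the newest picture that a camera, given by its name, has taken for a name from the list of things; names that differ only in an ending like _2 or _b are one class to them, and where a whole thing is asked for, a point or a joint stands for the part that bears it (a point fixed in the world has none). Each returns a list of dicts, best first, with "conf" (0 to 1); they miss things now and then, are a little off and sometimes report something else, mostly with a low value. They report only what shows in the picture. A call takes as long as a camera call. They do not tell look-alikes from the thing itself.
- viewer.outline_of(camera, label): "pixels" (420x560 bool, what is visible of it) and "at" ([column, row] in pixels, amid what is visible of it).
- viewer.pinpoint(camera, label): "at" ([column, row] in pixels: a listed point, or the origin of a listed thing).
The state is a dict: "clock": time; "q": joint angles; "qd": joint speeds; "joint_torque": joint torques, N m; "tool_pos": TCP position; "eef_rot": TCP orientation; "contact_force": force on the tool from outside, world axes, zero at the start; "moment": the same for the moment, N m; "opening": opening from 0.0 (shut) to 1.0 (fully open).
Only numpy, scipy, OpenCV 4.12 (cv2) and the standard library are available. Lean on these libraries where they do the work, as an engineer would, in place of code of your own. Each camera call takes 0.05 s, during which the arm holds its last target. There are 200 camera calls.

### The job

Pull the jar tray of the glue warmer right out and screw every blue lid lying on the bench onto a glue jar (any lid fits any jar; a jar without a lid stays open): back each lid off until it drops into the thread, for it will not start otherwise, then run it in until it is level and fully home. With all the lids on, push the tray fully back in under the hood. Turn the sunken thermostat knob so that its pointer stands at the red mark, and do not disturb the carving tools and the glue brush.

Things in the scene. Friction and masses are not known exactly. Their poses are not given: they have to be found in the camera images.
- lid1: blue ribbed screw lid, 63 mm across, 30 mm high, 90 g, lying open side down; origin at the centre of its underside, z up. May be absent. Bore 56 mm; flat ceiling 26 mm above the underside; inside, three thread lugs 120 deg apart, 5 mm wide, 8 to 11.2 mm above the underside, standing in to 44 mm across.
- lid2: blue ribbed screw lid, 63 mm across, 30 mm high, 90 g, lying open side down; origin at the centre of its underside, z up. May be absent. Same as lid1. Home on a jar, its ceiling sits on the rim, its underside is 26 mm below the rim (81 mm above the bench) and it will turn no further.
- lid3: blue ribbed screw lid, 63 mm across, 30 mm high, 90 g, lying open side down; origin at the centre of its underside, z up. May be absent. Same as lid1. The jars are held fast in the tray and cannot turn.
- jar1 (a point): rim centre of the robot's left glue jar's cream neck, 107 mm above the bench, z up; moves with the tray. All three alike: neck 40 mm thick, rim tapered to 35 mm; right-hand three-start thread, 24 mm per turn, 52 mm over the crests, its top 4 mm below the rim. The angle of the starts differs from jar to jar and is not marked.
- jar2 (a point): rim centre of the middle glue jar's cream neck, 107 mm above the bench, z up; moves with the tray. Thread as jar1. A lid just set on rides on the thread (underside 12 to 18 mm below the rim); clockwise it meets a blunt stop. Anticlockwise, pushed down lightly, it climbs for up to 120 deg, then drops 8 mm into the start, underside 18 to 20 mm below the rim.
- jar3 (a point): rim centre of the robot's right glue jar's cream neck, 107 mm above the bench, z up; moves with the tray. Thread as jar1. The start is 18 deg wide, ended by a stop against backing further (unless the lid is held up). From the start it turns lightly; 1.7 to 2.5 rad clockwise from above (3.8 mm down per rad) runs it home and tight.
- tray (a joint): how far the jar tray is drawn out of the glue warmer towards the robot, in m: 0 fully in (jars under the hood), 0.12 fully out (jars clear of the hood). It slides level along the warmer's x axis and stays where it is left; moving it takes about 14 N.
- tray_handle (a point): middle of the tray's black bow handle: a bar 12 mm thick, 120 mm long, parallel to the warmer's y axis, 112 mm above the bench, on a post at each end, 100 mm nearer the robot than the row of jars; with the tray in it stands 55 mm in front of the hood. Pinch it from above.
- warmer: grey and steel glue warmer, fixed; origin on the bench under the middle jar's place when the tray is in; x away from the robot, z up. Hood, clear top 135 mm high: x -45 to 82 mm, y +-158 mm, open to -x; clears 115 mm above the bench, so only lids fully home (tops at 111 mm) pass. Base plate 10 mm high out to x -200 mm. Control box x -155 to -25, y 170 to 300 mm, 75 mm high.
- dial (a joint): angle of the thermostat knob in rad, growing clockwise from above, 0 to 3.8; the red mark is at 2.4. It stays where it is left and turns lightly (0.04 N m).
- dial_grip (a point): on the axis of the black thermostat knob: a bar 40 mm long, 14 mm wide, a white pointer line on one half of its top; x along the bar towards the pointer, z up. The point is 61 mm above the bench; bar top 10 mm above the point; it stands in a round well 92 mm wide, floor 20 mm below the point, rim 14 mm above it.
- red_mark (a point): red mark on the rim of the well, 57 mm from the knob's axis; white ticks every 0.4 rad beside it.
- gouge: bystander: gouge lying on the bench, wooden handle, about 220 mm long; origin near the ferrule
- chisel: bystander: chisel lying on the bench, about 210 mm long; origin near the ferrule
- mallet: bystander: round wooden mallet standing on its head, 88 mm across, 225 mm high; origin under its centre
- glue_brush: bystander: flat glue brush with red handle lying on the bench, 185 mm long; origin near its middle
Things that resemble listed ones, but are neither listed nor needed, are in the scene too. What is shaped like the lid2 but yellow is not meant.

How it is judged:
By the outcome, as a careful person would: the job done as asked, in the order asked, and still so for the second after the job is handed in, with the robot touching nothing.
Of lid1, lid2, lid3 only 2 to 3 are there at a start; the rules pass over those that are not, and their reading is None.
At some moment in a run one of lid1, lid2, lid3 may be knocked a few centimetres aside while the robot is not near it.
Once in a run the grip may slacken for a moment while it holds something.
It also fails if it takes over 210 s, if anything falls off the work surface, if the arm or the gripper's body presses on something with over 40 N, if the wrist force passes 120 N, or if a joint passes its speed limit or range.

## Working session

There is one attempt and no reset: what is moved stays moved. The work goes in short steps, Python scripts to look and compute and a tool call to move; the robot and the scene stay as the last step left them, time stands still between calls to the robot, and variables do not carry over. Pictures are saved under pics/ and viewed, about 12 in all and at most 16, crops included, and the job is handed in when it is done.

Besides the shell and the picture viewer there is one more tool, called after "Request:" as name([rows], argument=value, ...), one row to a line, values as JSON. play_rows: Moves the arm, as the interface text tells. Its arguments: {"type":"object","properties":{"commands":{"type":"array","items":{"type":"object","properties":{"delta_rot":{"type":"array","items":{"type":"number","minimum":-1,"maximum":1}},"travel":{"type":"array","items":{"type":"number","minimum":-1,"maximum":1}},"gripper":{"type":"number"}}}},"force":{"type":"number"}},"required":["commands"]}

```bash
mkdir -p pics; ls; cat > h.py <<'E'
import numpy as np, cv2
from scipy.spatial.transform import Rotation as R
from plant import r, viewer
def snap(n): return viewer.snapshot(n)
def Rm(a):
    a=np.array(a,float)
    return R.from_quat(a).as_matrix() if a.size==4 else a.reshape(3,3)
def ray(s,uv):
    K=np.array([[s['fx'],0,s['cx']],[0,s['fy'],s['cy']],[0,0,1.]])
    p=cv2.undistortPoints(np.array([[uv]],float),K,np.array(s['distortion'],float))[0,0]
    return Rm(s['attitude'])@np.array([p[0],-p[1],-1.])
def at_z(s,uv,z):
    d=ray(s,uv);o=np.array(s['origin']);return o+d*(z-o[2])/d[2]
def at_d(s,uv):
    c,rw=int(round(uv[0])),int(round(uv[1]))
    p=s['z_map'][max(0,rw-1):rw+2,max(0,c-1):c+2];p=p[p>0]
    return np.array(s['origin'])+ray(s,uv)*np.median(p) if p.size else None
def proj(s,P):
    K=np.array([[s['fx'],0,s['cx']],[0,s['fy'],s['cy']],[0,0,1.]])
    c=Rm(s['attitude']).T@(np.array(P)-s['origin']);c=c*[1,-1,-1]
    return cv2.projectPoints(c.reshape(1,1,3),np.zeros(3),np.zeros(3),K,np.array(s['distortion'],float))[0].ravel()
def save(s,f,crop=None,k=1):
    im=s['color'][:,:,::-1]
    if crop: im=im[crop[1]:crop[3],crop[0]:crop[2]]
    if k!=1: im=cv2.resize(im,None,fx=k,fy=k)
    cv2.imwrite('pics/'+f,im)
def tool(): 
    s=r.get_state(); return np.array(s['tool_pos']),Rm(s['eef_rot']),s
def go(P,yaw=None):
    """travel for world target P"""
    p,M,s=tool(); return np.round(M.T@(np.array(P)-p)/.15,4)
E
python3 - <<'E'
from h import *
np.set_printoptions(precision=4,suppress=True)
st=r.get_state();print({k:np.round(v,3) for k,v in st.items()});print(Rm(st['eef_rot']))
for cam in ['top','side']:
    s=snap(cam);save(s,cam+'0.png',k=1.4);print(cam,s['origin'],s['attitude'],s['fx'])
    for l in ['lid1','jar1','jar2','jar3','tray_handle','warmer','dial_grip','red_mark','gouge','chisel','mallet','glue_brush']:
        for d in viewer.pinpoint(cam,l)[:5]:
            z={'lid1':0,'jar1':.107,'jar2':.107,'jar3':.107,'tray_handle':.112,'dial_grip':.061,'red_mark':.075}.get(l,0)
            print(l,round(d['conf'],2),np.round(d['at'],0),at_z(s,d['at'],z), at_d(s,d['at']))
E
```

```text
pics
{'clock': np.float64(0.0), 'q': array([ 1.284,  0.69 , -0.195,  1.566,  0.157,  0.902, -0.215]), 'qd': array([ 0.001, -0.001, -0.   ,  0.   ,  0.001, -0.002, -0.001]), 'joint_torque': array([  0.   , -52.756,  -1.267, -15.343,  -0.053,   0.007,   0.   ]), 'tool_pos': array([ 0.197, -0.593,  0.238]), 'eef_rot': array([ 0.987,  0.16 , -0.   , -0.001]), 'contact_force': array([ 0.364, -0.252, -0.11 ]), 'moment': array([ 0.002, -0.043,  0.001]), 'opening': np.float64(1.003)}
[[ 0.9489  0.3155 -0.0007]
 [ 0.3155 -0.9489  0.0016]
 [-0.0001 -0.0018 -1.    ]]
top [0.3806 0.0277 1.7571] [ 0.0307 -0.0429 -0.6998  0.7124] 513.3827920809432
lid1 0.87 [346. 258.] [ 0.3961 -0.2426  0.    ] [ 0.3958 -0.2379  0.0306]
lid1 0.68 [381. 249.] [ 0.4273 -0.3632  0.    ] [ 0.4265 -0.3565  0.0299]
lid1 0.49 [354. 225.] [ 0.5106 -0.2716  0.    ] [ 0.5083 -0.2662  0.0316]
jar1 0.92 [271. 176.] [0.6567 0.0182 0.107 ] [0.6525 0.0184 0.1324]
jar1 0.86 [297. 172.] [ 0.6713 -0.0643  0.107 ] [ 0.6684 -0.0634  0.1235]
jar1 0.71 [236. 176.] [0.6541 0.134  0.107 ] [0.6514 0.1329 0.1237]
jar2 0.92 [271. 176.] [0.6
[... 2152 characters left out ...]
0.] [0.664  0.1396 0.107 ] [0.6421 0.1553 0.1342]
jar3 0.56 [265. 190.] [ 0.6885 -0.0656  0.107 ] [ 0.6754 -0.0538  0.1227]
tray_handle 0.84 [270. 216.] [0.5653 0.0274 0.112 ] [0.5615 0.0309 0.1172]
warmer 0.65 [249. 221.] [0.692  0.0267 0.    ] [0.6441 0.0655 0.0629]
dial_grip 0.4 [216. 264.] [0.5741 0.2862 0.061 ] [0.5865 0.2785 0.0435]
red_mark 0.83 [218. 270.] [0.541  0.3061 0.075 ] [0.5395 0.3071 0.0773]
gouge 0.74 [230. 222.] [0.7393 0.0827 0.    ] [0.6332 0.159  0.133 ]
chisel 0.75 [386. 186.] [ 0.418  -0.5152  0.    ] [ 0.4047 -0.4902  0.0242]
mallet 0.94 [177. 311.] [0.5564 0.479  0.    ] [0.5362 0.4873 0.0307]
glue_brush 0.8 [181. 347.] [0.4428 0.5488 0.    ] [0.4419 0.5492 0.0015]
```

View pics/top0.png

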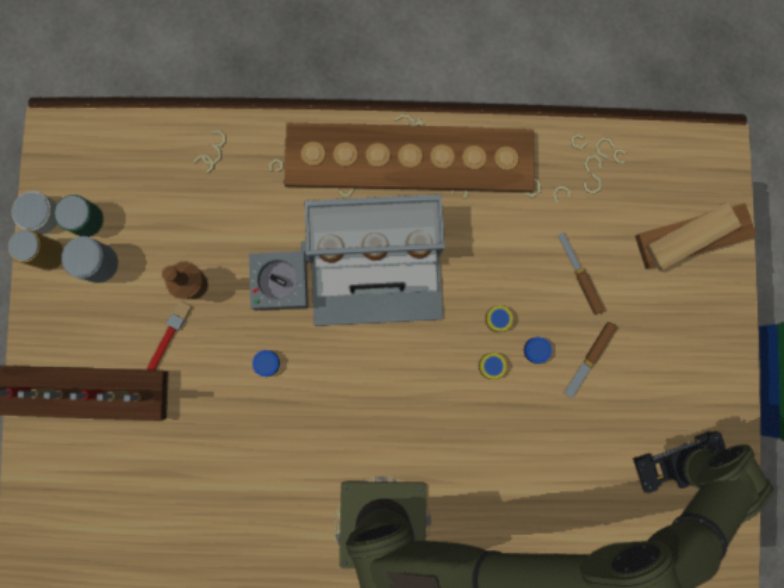

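View pics/side0.png

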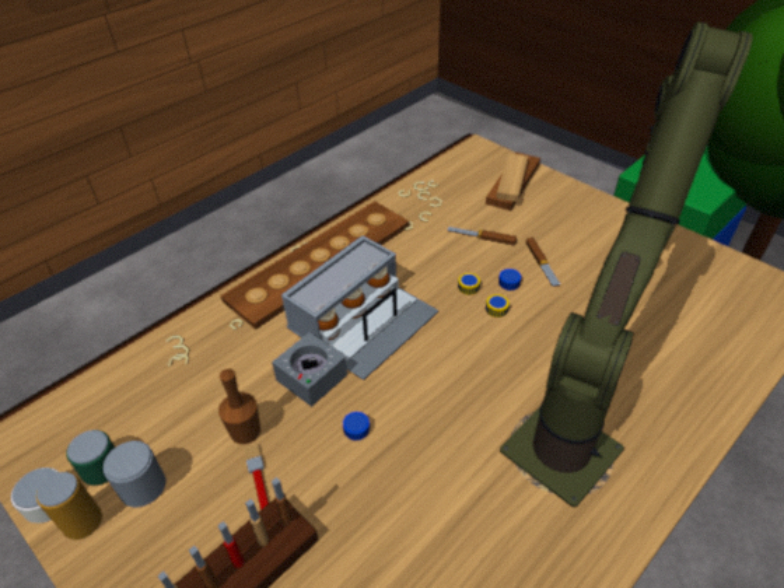

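```bash
cat >> h.py <<'E'
def cloud(s):
    h,w=s['z_map'].shape
    K=np.array([[s['fx'],0,s['cx']],[0,s['fy'],s['cy']],[0,0,1.]])
    u,v=np.meshgrid(np.arange(w),np.arange(h))
    p=cv2.undistortPoints(np.stack([u,v],-1).reshape(-1,1,2).astype(float),K,np.array(s['distortion'],float)).reshape(-1,2)
    d=np.c_[p[:,0],-p[:,1],-np.ones(len(p))]@Rm(s['attitude']).T
    P=np.array(s['origin'])+d*s['z_map'].reshape(-1,1)
    P[s['z_map'].ravel()==0]=np.nan
    return P.reshape(h,w,3)
def blues(s,amin=60):
    c=cv2.cvtColor(s['color'],cv2.COLOR_RGB2HSV)
    m=cv2.inRange(c,(105,120,60),(130,255,255))
    n,l,st,ce=cv2.connectedComponentsWithStats(m)
    return [(ce[i],st[i],l==i) for i in range(1,n) if st[i][4]>amin]
E
python3 - <<'E'
from h import *
np.set_printoptions(precision=4,suppress=True)
s=snap('top');C=cloud(s)
for ce,st,m in blues(s): print(ce,st,at_z(s,ce,.03))
gray=s['color'].max(2)
X,Y,Z=C[...,0],C[...,1],C[...,2]
m=(Z>.1)&(Z<.125)&(X>.53)&(X<.6)&(abs(Y-.03)<.12)&(gray<70)
P=C[m][:,:2];c=P.mean(0);w,V=np.linalg.eigh(np.cov(P.T));print('handle',m.sum(),c,V[:,1],np.degrees(np.arctan2(V[0,1],V[1,1])),np.ptp(P,0))
m=(Z>.128)&(Z<.145)&(X>.6)&(X<.8)&(Y>-.2)&(Y<.25)
rc=cv2.minAreaRect(C[m][:,:2].astype(np.float32));print('hood',m.sum(),rc)
m=(Z>.068)&(Z<.083)&(X>.45)&(X<.7)&(Y>.15)&(Y<.4)
rc=cv2.minAreaRect(C[m][:,:2].astype(np.float32));print('box',m.sum(),rc)
save(s,'w.png',crop=(170,120,330,240),k=5)
E
```

```text
[356.629 227.   ] [351 221  12  13 124] [ 0.5011 -0.2744  0.03  ]
[551.8786 260.1783] [548 232   8  57 387] [ 0.3949 -0.9705  0.03  ]
[383.9481 249.6   ] [375 241  19  18 270] [ 0.4259 -0.368   0.03  ]
[189.4774 259.1128] [181 250  18  19 266] [0.383  0.2871 0.03  ]
[352.2    261.0385] [346 255  13  13 130] [ 0.3859 -0.2597  0.03  ]
handle 105 [0.5641 0.0243] [-0.0753  0.9972] -4.317167400809968 [0.0158 0.1222]
hood 1138 ((0.7057533860206604, 0.03236086666584015), (0.12957215309143066, 0.316754013299942), 3.9804725646972656)
box 949 ((0.5825824737548828, 0.23677316308021545), (0.13085684180259705, 0.17840631306171417), 3.487386465072632)
```

View pics/w.png

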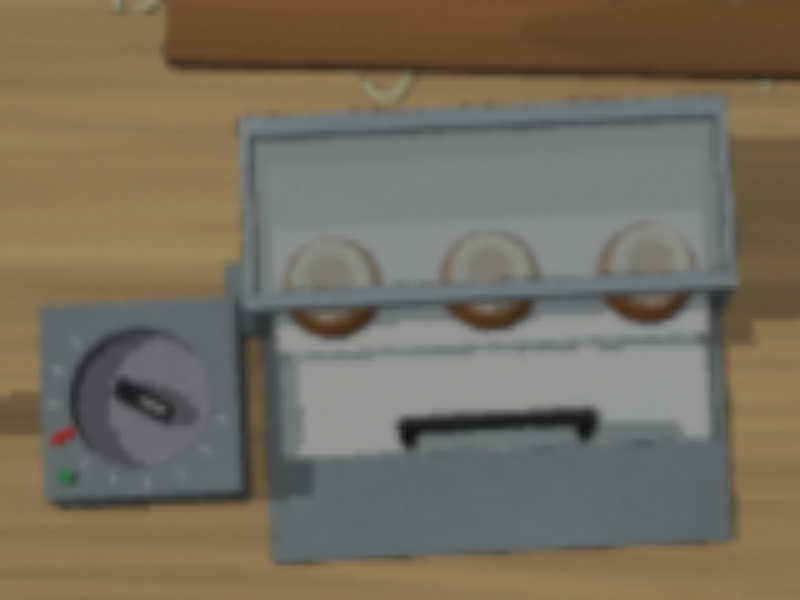

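```bash
cat >> h.py <<'E'
def plan(P,yaw=None,pose=None,rot_first=True):
    """print calls: travel/delta_rot units to bring TCP to P with tool x at world yaw (deg), tool down.
    returns end (p,M)"""
    p,M=pose if pose is not None else tool()[:2]
    P=np.array(P,float)
    if yaw is None: T=M
    else:
        a=np.radians(yaw);x=np.array([np.cos(a),np.sin(a),0]);z=np.array([0,0,-1.]);T=np.c_[x,np.cross(z,x),z]
    k=0
    while True:
        rv=R.from_matrix(M.T@T).as_rotvec();d=M.T@(P-p)
        f=max(1,np.abs(d).max()/.1499);rows=max(np.ceil(np.degrees(np.linalg.norm(rv))/10.7),np.ceil(np.linalg.norm(d/f)/.0625))
        print(k,'rot',np.round(rv/np.pi,4),'travel',np.round(d/f/.15,4),'minrows',rows)
        p=p+M@(d/f);M=T;k+=1
        if f==1: return p,M
E
python3 -c "
from h import *
e=plan([.564,.025,.24],94.2)
e=plan([.564,.025,.093],94.2,e)"
```

```text
0 rot [ 0.      0.     -0.4212] travel [ 0.9993 -0.8665 -0.0024] minrows 8.0
1 rot [0. 0. 0.] travel [ 0.9993  0.6969 -0.0021] minrows 3.0
2 rot [0. 0. 0.] travel [ 0.9993  0.6969 -0.0021] minrows 3.0
3 rot [0. 0. 0.] travel [ 0.8471  0.5907 -0.0018] minrows 3.0
0 rot [0. 0. 0.] travel [0.   0.   0.98] minrows 3.0
```

Request:
play_rows([
  {"delta_rot":[0,0,-0.42],"travel":[1.0,-0.867,0],"gripper":1},
  {"delta_rot":[0,0,-0.42],"travel":[1.0,-0.867,0],"gripper":1},
  {"delta_rot":[0,0,-0.42],"travel":[1.0,-0.867,0],"gripper":1},
  {"delta_rot":[0,0,-0.42],"travel":[1.0,-0.867,0],"gripper":1},
  {"delta_rot":[0,0,-0.42],"travel":[1.0,-0.867,0],"gripper":1},
  {"delta_rot":[0,0,-0.42],"travel":[1.0,-0.867,0],"gripper":1},
  {"delta_rot":[0,0,-0.42],"travel":[1.0,-0.867,0],"gripper":1},
  {"delta_rot":[0,0,-0.42],"travel":[1.0,-0.867,0],"gripper":1},
  {"delta_rot":[0,0,-0.42],"travel":[1.0,-0.867,0],"gripper":1},
  {"delta_rot":[0,0,-0.42],"travel":[1.0,-0.867,0],"gripper":1},
])

```text
clock: 2.6
tool_pos: [0.2985, -0.4224, 0.2388]
eef_rot: [0.683, 0.731, -0.0, 0.0]
contact_force: [-0.2, 0.3, 0.9]
opening: 1.0
```

Request:
play_rows([
  {"delta_rot":[0,0,0],"travel":[1.0,0.697,0],"gripper":1},
  {"delta_rot":[0,0,0],"travel":[1.0,0.697,0],"gripper":1},
  {"delta_rot":[0,0,0],"travel":[1.0,0.697,0],"gripper":1},
  {"delta_rot":[0,0,0],"travel":[1.0,0.697,0],"gripper":1},
])

```text
clock: 3.1
tool_pos: [0.3957, -0.2607, 0.2395]
eef_rot: [0.679, 0.734, 0.001, 0.001]
contact_force: [-1.1, -0.4, 0.3]
opening: 0.999
```

Request:
play_rows([
  {"delta_rot":[0,0,0],"travel":[1.0,0.697,0],"gripper":1},
  {"delta_rot":[0,0,0],"travel":[1.0,0.697,0],"gripper":1},
  {"delta_rot":[0,0,0],"travel":[1.0,0.697,0],"gripper":1},
  {"delta_rot":[0,0,0],"travel":[1.0,0.697,0],"gripper":1},
])

```text
clock: 3.6
tool_pos: [0.4888, -0.1042, 0.2392]
eef_rot: [0.68, 0.734, 0.002, 0.0]
contact_force: [-0.6, -0.4, 0.6]
opening: 0.999
```

Request:
play_rows([
  {"delta_rot":[0,0,0],"travel":[0.847,0.59,0],"gripper":0},
  {"delta_rot":[0,0,0],"travel":[0.847,0.59,0],"gripper":0},
  {"delta_rot":[0,0,0],"travel":[0.847,0.59,0],"gripper":0},
  {"delta_rot":[0,0,0],"travel":[0.847,0.59,0],"gripper":0},
  {"delta_rot":[0,0,0],"travel":[0.847,0.59,0],"gripper":0},
])

```text
clock: 4.22
tool_pos: [0.5648, 0.0211, 0.2382]
eef_rot: [0.683, 0.73, -0.002, 0.0]
contact_force: [-0.1, -0.5, -0.4]
opening: 0.503
```

```bash
python3 - <<'E'
from h import *
np.set_printoptions(precision=4,suppress=True)
p,M,st=tool();print(p,M,st['q'],st['clock'])
s=snap('wrist');save(s,'w1.png');print(s['origin'])
C=cloud(s);g=s['color'].max(2);Z=C[...,2]
m=(Z>.1)&(Z<.125)&(abs(C[...,0]-.56)<.05)&(g<80)
P=C[m][:,:2];w,V=np.linalg.eigh(np.cov(P.T));rc=cv2.minAreaRect(P.astype(np.float32));print(m.sum(),rc,V[:,1])
plan([.564,.025,.093],94.2)
E
```

```text
[0.5648 0.0211 0.2382] [[-0.066   0.9978 -0.0017]
 [ 0.9978  0.066  -0.0026]
 [-0.0025 -0.0019 -1.    ]] [ 0.179   0.6454 -0.5062  1.7385  0.3968  0.8633 -0.4384] 4.225
[0.5615 0.0888 0.3841]
1729 ((0.5652261972427368, 0.026243433356285095), (0.010543975047767162, 0.1291162669658661), 4.102950572967529) [-0.0718  0.9974]
0 rot [-0.0005  0.0007 -0.0024] travel [ 0.029  -0.0022  0.9691] minrows 3.0
```

View pics/w1.png

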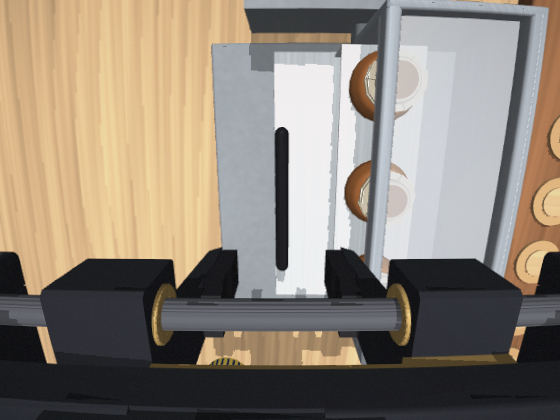

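Request:
play_rows([
  {"delta_rot":[0,0,-0.002],"travel":[0.03,0,0.97],"gripper":0},
  {"delta_rot":[0,0,-0.002],"travel":[0.03,0,0.97],"gripper":0},
  {"delta_rot":[0,0,-0.002],"travel":[0.03,0,0.97],"gripper":0},
  {"delta_rot":[0,0,-0.002],"travel":[0.03,0,0.97],"gripper":0},
  {"delta_rot":[0,0,-0.002],"travel":[0.03,0,0.97],"gripper":-1},
  {"delta_rot":[0,0,-0.002],"travel":[0.03,0,0.97],"gripper":-1},
  {"delta_rot":[0,0,-0.002],"travel":[0.03,0,0.97],"gripper":-1},
  {"delta_rot":[0,0,-0.002],"travel":[0.03,0,0.97],"gripper":-1},
], force=40)

```text
clock: 5.28
tool_pos: [0.5647, 0.0285, 0.0939]
eef_rot: [0.68, 0.733, -0.001, 0.0]
contact_force: [-2.4, -0.7, 5.5]
opening: 0.118
```

Request:
play_rows([
  {"delta_rot":[0,0,0],"travel":[0,-0.1,0],"gripper":-1},
  {"delta_rot":[0,0,0],"travel":[0,-0.2,0],"gripper":-1},
  {"delta_rot":[0,0,0],"travel":[0,-0.3,0],"gripper":-1},
  {"delta_rot":[0,0,0],"travel":[0,-0.4,0],"gripper":-1},
  {"delta_rot":[0,0,0],"travel":[0,-0.5,0],"gripper":-1},
  {"delta_rot":[0,0,0],"travel":[0,-0.58,0],"gripper":-1},
  {"delta_rot":[0,0,0],"travel":[0,-0.64,0],"gripper":-1},
  {"delta_rot":[0,0,0],"travel":[0,-0.64,0],"gripper":-1},
])

```text
clock: 6.28
tool_pos: [0.476, 0.0224, 0.094]
eef_rot: [0.68, 0.733, 0.005, 0.003]
contact_force: [12.5, -0.7, -6.2]
opening: 0.116
```

```bash
python3 - <<'E'
from h import *
np.set_printoptions(precision=4,suppress=True)
p,M,st=tool();print(p,M[:,1],st['opening']*88,st['contact_force'])
E
```

```text
[0.476  0.0224 0.094 ] [0.9971 0.0747 0.0119] 10.190109582682952 [12.4999 -0.7076 -6.1609]
```

Request:
play_rows([
  {"delta_rot":[0,0,0],"travel":[0,-0.05,0],"gripper":-1},
  {"delta_rot":[0,0,0],"travel":[0,-0.1,0],"gripper":-1},
  {"delta_rot":[0,0,0],"travel":[0,-0.1,0],"gripper":-1},
  {"delta_rot":[0,0,0],"travel":[0,-0.1,0],"gripper":-1},
])

```text
clock: 6.78
tool_pos: [0.4663, 0.0218, 0.094]
eef_rot: [0.681, 0.733, 0.009, 0.005]
contact_force: [19.4, -1.8, -15.5]
opening: 0.109
```

Request:
play_rows([
  {"delta_rot":[0,0,0],"travel":[0,-0.03,0],"gripper":-1},
  {"delta_rot":[0,0,0],"travel":[0,-0.06,0],"gripper":-1},
  {"delta_rot":[0,0,0],"travel":[0,-0.06,0],"gripper":-1},
  {"delta_rot":[0,0,0],"travel":[0,-0.06,0],"gripper":-1},
])

```text
clock: 7.28
tool_pos: [0.4665, 0.022, 0.0942]
eef_rot: [0.681, 0.732, 0.015, 0.009]
contact_force: [38.3, -5.1, -33.8]
opening: 0.109
```

Request:
play_rows([
  {"delta_rot":[0,0,0],"travel":[0,0.13,0],"gripper":-1},
  {"delta_rot":[0,0,0],"travel":[0,0.13,0],"gripper":0},
  {"delta_rot":[0,0,0],"travel":[0,0.13,0],"gripper":0},
  {"delta_rot":[0,0,0],"travel":[0,0.13,0],"gripper":0},
  {"delta_rot":[0,0,0],"travel":[0,0.13,0],"gripper":0},
  {"delta_rot":[0,0,0],"travel":[0,0.13,-1],"gripper":0},
  {"delta_rot":[0,0,0],"travel":[0,0.13,-1],"gripper":0},
  {"delta_rot":[0,0,0],"travel":[0,0.13,-1],"gripper":0},
  {"delta_rot":[0,0,0],"travel":[0,0.13,-1],"gripper":0},
])

```text
clock: 8.4
tool_pos: [0.4662, 0.0211, 0.2448]
eef_rot: [0.68, 0.733, 0.002, 0.002]
contact_force: [-0.7, 0.1, -0.7]
opening: 0.495
```

```bash
python3 - <<'E'
from h import *
np.set_printoptions(precision=4,suppress=True)
p,M,st=tool();print(p,M[:,1],st['q'],st['contact_force'])
for n in ['wrist','top']:
    s=snap(n);C=cloud(s)
    for d in viewer.pinpoint(n,'jar1'): print(n,d['conf'],np.round(d['at']),at_z(s,d['at'],.107))
    for d in viewer.pinpoint(n,'tray_handle'): print('h',d['conf'],at_z(s,d['at'],.112))
    m=(C[...,2]>.102)&(C[...,2]<.11)&(C[...,0]>.5)&(C[...,0]<.64)&(C[...,1]>-.15)&(C[...,1]<.2)
    k,l,stt,ce=cv2.connectedComponentsWithStats(m.astype(np.uint8))
    for i in range(1,k):
        if stt[i][4]>30: print(n,stt[i],cv2.minEnclosingCircle(C[l==i][:,:2].astype(np.float32)),C[l==i].mean(0))
    save(s,n+'2.png')
    for ce,q,_ in blues(s): print(ce,q,at_z(s,ce,.03))
print(len(C))
E
```

```text
[0.4662 0.0211 0.2448] [0.9972 0.075  0.0043] [ 0.2207  0.5169 -0.5547  2.0113  0.4085  0.7181 -0.5122] [-0.7288  0.0619 -0.6875]
wrist 0.7 [398.  93.] [0.5615 0.1285 0.107 ]
wrist 0.63 [389. 209.] [0.5698 0.0247 0.107 ]
h 0.76 [0.4661 0.0198 0.112 ]
wrist [482  30  10  12  65] ((0.634355902671814, 0.18086552619934082), 0.003540631150826812) [0.6323 0.1829 0.1058]
wrist [ 373   66   52   56 1747] ((0.5603994131088257, 0.12986263632774353), 0.02605581097304821) [0.5592 0.1299 0.1066]
wrist [ 359  183   47   47 1342] ((0.5675694942474365, 0.02562827058136463), 0.025550376623868942) [0.5662 0.0268 0.1066]
top 0.97 [269. 201.] [0.5744 0.0239 0.107 ]
top 0.66 [235. 208.] [0.5515 0.1336 0.107 ]
top 0.64 [302. 203.] [ 0.5702 -0.0811  0.107 ]
top 0.32 [195. 202.] [0.5663 0.2639 0.107 ]
top [295 195  15  15  91] ((0.5752395391464233, -0.08311552554368973), 0.025696570053696632) [ 0.5756 -0.0833  0.1063]
top [230 197  15  16  99] ((0.5610374808311462, 0.12787644565105438), 0.02576044760644436) [0.5617 0.127  0.1061]
[356.623  226.9016] [351 221  12  13 122] [ 0.5014 -0.2744  0.03  ]
[552.0425 272.5664] [548 232   9  81 565] [ 0.3517 -0.9701  0.03  ]
[383.8158 249.6165] [375 241  19  18 266] [ 0.4259 -0.3676  0.03  ]
[189.4792 259.1472] [181 251  18  18 265] [0.3829 0.2871 0.03  ]
[352.1628 261.0698] [346 255  13  13 129] [ 0.3858 -0.2596  0.03  ]
420
```

View pics/wrist2.png

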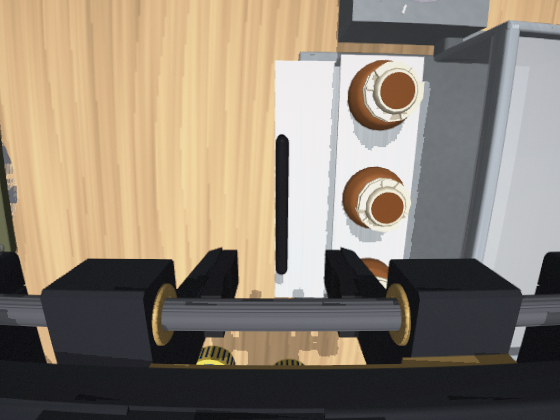

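```bash
python3 -c "
from h import *
e=plan([.383,.215,.2],94)
"
```

```text
0 rot [-0.0009  0.0001  0.002 ] travel [ 0.9993 -0.3318  0.2111] minrows 3.0
1 rot [0. 0. 0.] travel [ 0.3304 -0.1122  0.0697] minrows 1.0
```

Request:
play_rows([
  {"delta_rot":[-0.001,0,0.002],"travel":[1.0,-0.332,0.21],"gripper":1},
  {"delta_rot":[-0.001,0,0.002],"travel":[1.0,-0.332,0.21],"gripper":1},
  {"delta_rot":[-0.001,0,0.002],"travel":[1.0,-0.332,0.21],"gripper":1},
  {"delta_rot":[-0.001,0,0.002],"travel":[1.0,-0.332,0.21],"gripper":1},
])

```text
clock: 9.2
tool_pos: [0.4024, 0.1698, 0.2109]
eef_rot: [0.68, 0.734, 0.001, 0.0]
contact_force: [0.1, -1.0, -0.3]
opening: 0.933
```

Request:
play_rows([
  {"delta_rot":[0,0,0],"travel":[0.33,-0.11,0.07],"gripper":1},
  {"delta_rot":[0,0,0],"travel":[0.33,-0.11,0.07],"gripper":1},
  {"delta_rot":[0,0,0],"travel":[0.33,-0.11,0.07],"gripper":1},
  {"delta_rot":[0,0,0],"travel":[0.33,-0.11,0.07],"gripper":1},
])

```text
clock: 9.7
tool_pos: [0.385, 0.2133, 0.201]
eef_rot: [0.683, 0.73, 0.001, 0.002]
contact_force: [0.6, -0.4, -0.5]
opening: 1.001
```

```bash
cat >> h.py <<'E'
def lidpos(s,z=.03,near=None,rad=.08):
    """top-face centre of blue lids by depth"""
    C=cloud(s);out=[]
    for ce,st,m in blues(s,100):
        t=m&(np.abs(C[...,2]-z)<.004)
        if t.sum()<60: continue
        c,rr=cv2.minEnclosingCircle(C[t][:,:2].astype(np.float32))
        out.append((np.round(ce),st[:4].tolist(),np.round(c,4),round(rr,4),np.round(np.nanmean(C[t],0),4)))
    return out
E
python3 - <<'E'
from h import *
np.set_printoptions(precision=4,suppress=True)
p,M,st=tool();print(p,M[:,0],st['q'])
s=snap('wrist');save(s,'wrist3.png')
for o in lidpos(s): print(o)
E
```

```text
[0.385  0.2133 0.201 ] [-0.0663  0.9978 -0.0014] [-0.3118  0.55   -0.4582  2.1359  0.4643  0.5499 -1.0466]
(array([283., 120.]), [251, 87, 64, 66], array([0.3834, 0.2898]), 0.0316, array([0.3832, 0.2904, 0.0305]))
```

View pics/wrist3.png

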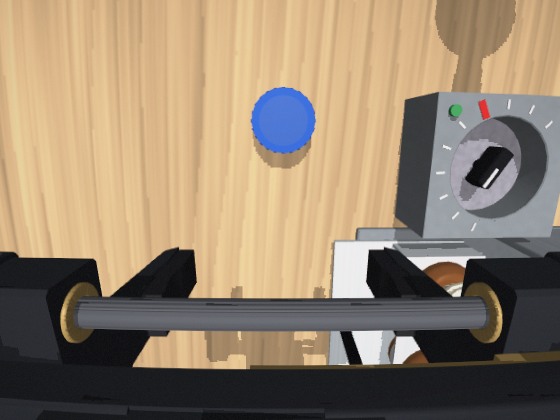

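```bash
python3 -c "
from h import *
e=plan([.3835,.290,.11],94)
e=plan([.3835,.290,.006],94,e)
e=plan([.3835,.290,.16],94,e)
e=plan([.5605,.129,.16],150,e)
"
```

```text
0 rot [ 0.001   0.0003 -0.0011] travel [0.5097 0.0223 0.607 ] minrows 2.0
0 rot [0. 0. 0.] travel [-0.     -0.      0.6933] minrows 2.0
0 rot [0. 0. 0.] travel [ 0.      0.     -0.9993] minrows 3.0
1 rot [0. 0. 0.] travel [ 0.      0.     -0.0273] minrows 1.0
0 rot [ 0.      0.     -0.3111] travel [-0.9993  0.9553  0.    ] minrows 6.0
1 rot [0. 0. 0.] travel [-0.2078 -0.0453  0.    ] minrows 1.0
```

Request:
play_rows([
  {"delta_rot":[0.001,0,-0.001],"travel":[0.51,0.022,0.3],"gripper":1},
  {"delta_rot":[0.001,0,-0.001],"travel":[0.51,0.022,0.607],"gripper":1},
  {"delta_rot":[0.001,0,-0.001],"travel":[0.51,0.022,0.607],"gripper":1},
  {"delta_rot":[0.001,0,-0.001],"travel":[0.51,0.022,0.607],"gripper":1},
])

```text
clock: 10.25
tool_pos: [0.3831, 0.2902, 0.111]
eef_rot: [0.682, 0.732, -0.0, 0.001]
contact_force: [0.1, -0.4, 1.1]
opening: 0.999
```

Request:
play_rows([
  {"delta_rot":[0,0,0],"travel":[0,0,0.3],"gripper":1},
  {"delta_rot":[0,0,0],"travel":[0,0,0.6],"gripper":1},
  {"delta_rot":[0,0,0],"travel":[0,0,0.69],"gripper":1},
  {"delta_rot":[0,0,0],"travel":[0,0,0.69],"gripper":1},
  {"delta_rot":[0,0,0],"travel":[0,0,0.69],"gripper":-1},
  {"delta_rot":[0,0,0],"travel":[0,0,0.69],"gripper":-1},
  {"delta_rot":[0,0,0],"travel":[0,0,0.69],"gripper":-1},
  {"delta_rot":[0,0,0],"travel":[0,0,0.69],"gripper":-1},
  {"delta_rot":[0,0,0],"travel":[0,0,0.69],"gripper":-1},
], force=45)

```text
clock: 11.38
tool_pos: [0.3832, 0.2919, 0.0077]
eef_rot: [0.681, 0.732, 0.001, 0.0]
contact_force: [-0.6, -0.8, 8.3]
opening: 0.721
```

```bash
python3 -c "
from h import *
p,M,st=tool();print(p,M[:,0],st['opening']*88,st['contact_force'])
e=plan([.3835,.290,.155],94)
e=plan([.5605,.129,.155],150,e)
"
```

```text
[0.38319512 0.29191715 0.00769564] [-7.21941468e-02  9.97390329e-01  7.31981522e-04] 63.41684852544977 [-0.55698752 -0.77033979  8.34100866]
0 rot [ 0.0005 -0.0002  0.0008] travel [-0.0122  0.0028 -0.982 ] minrows 3.0
0 rot [ 0.      0.     -0.3111] travel [-0.9993  0.9553  0.    ] minrows 6.0
1 rot [0. 0. 0.] travel [-0.2078 -0.0453  0.    ] minrows 1.0
```

Request:
play_rows([
  {"delta_rot":[0,0,0],"travel":[0,0,-0.4],"gripper":-1},
  {"delta_rot":[0,0,0],"travel":[0,0,-0.7],"gripper":-1},
  {"delta_rot":[0,0,0],"travel":[0,0,-1.0],"gripper":-1},
  {"delta_rot":[0,0,0],"travel":[0,0,-1.0],"gripper":-1},
])

```text
clock: 11.88
tool_pos: [0.384, 0.2928, 0.1595]
eef_rot: [0.681, 0.732, 0.003, 0.0]
contact_force: [0.6, -0.1, -1.7]
opening: 0.72
```

Request:
play_rows([
  {"delta_rot":[0,0,-0.31],"travel":[-0.3,0.3,0],"gripper":-1},
  {"delta_rot":[0,0,-0.31],"travel":[-0.6,0.6,0],"gripper":-1},
  {"delta_rot":[0,0,-0.31],"travel":[-0.9,0.9,0],"gripper":-1},
  {"delta_rot":[0,0,-0.31],"travel":[-1.0,0.955,0],"gripper":-1},
  {"delta_rot":[0,0,-0.31],"travel":[-1.0,0.955,0],"gripper":-1},
  {"delta_rot":[0,0,-0.31],"travel":[-1.0,0.955,0],"gripper":-1},
  {"delta_rot":[0,0,-0.31],"travel":[-1.0,0.955,0],"gripper":-1},
])

```text
clock: 12.75
tool_pos: [0.5356, 0.1528, 0.1559]
eef_rot: [0.26, 0.966, -0.0, -0.001]
contact_force: [-0.6, 0.2, -1.4]
opening: 0.719
```

Request:
play_rows([
  {"delta_rot":[0,0,0],"travel":[-0.2,-0.045,0],"gripper":-1},
  {"delta_rot":[0,0,0],"travel":[-0.2,-0.045,0],"gripper":-1},
  {"delta_rot":[0,0,0],"travel":[-0.2,-0.045,0],"gripper":-1},
])

```text
clock: 13.12
tool_pos: [0.5582, 0.1325, 0.1565]
eef_rot: [0.259, 0.966, 0.0, -0.0]
contact_force: [0.3, -0.4, -1.0]
opening: 0.718
```

```bash
python3 - <<'E'
from h import *
np.set_printoptions(precision=4,suppress=True)
p,M,st=tool();print(p,M[:,0],st['opening']*88,st['contact_force'],st['q'])
s=snap('wrist');save(s,'wrist4.png')
C=cloud(s)
for ce,b,m in blues(s,100): 
    t=m;print(ce,b,np.nanmedian(C[t],0), at_z(s,ce,p[2]-.0077+.03))
for n in ['top']:
  s2=snap(n)
  for ce,b,m in blues(s2,60): print(n,ce,at_z(s2,ce,p[2]+.02))
plan([.5605,.129,.115],150)
E
```

```text
[0.5582 0.1325 0.1565] [-0.8657  0.5006  0.0005] 63.14385062643902 [ 0.3164 -0.4459 -1.0468] [ 0.123   0.84   -0.7837  1.7829  0.7698  0.8553  0.0159]
[280.774  260.1568] [ 210  208  142   91 9996] [0.5469 0.1407 0.179 ] [0.5477 0.1394 0.1788]
[280.5244 338.905 ] [ 230  331  101   21 1432] [0.5828 0.1188 0.1788] [0.5821 0.1194 0.1788]
top [356.7009 227.1538] [ 0.4904 -0.249   0.1765]
top [552.0319 272.692 ] [ 0.3537 -0.8854  0.1765]
top [383.8843 249.6231] [ 0.422  -0.3342  0.1765]
top [352.1818 260.9848] [ 0.3857 -0.2353  0.1765]
0 rot [ 0.     -0.0001  0.0002] travel [-0.0268 -0.0138  0.2782] minrows 1.0
```

View pics/wrist4.png

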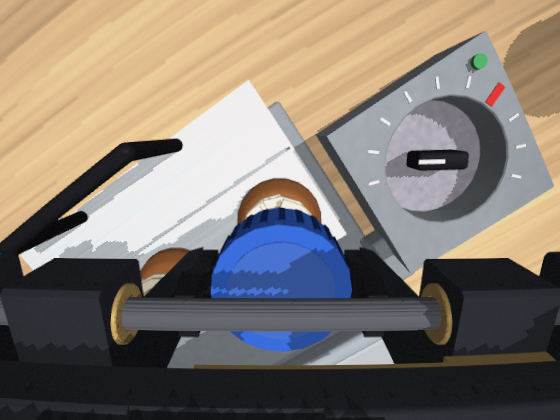

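```bash
cat >> h.py <<'E'
def held(s,zt):
    C=cloud(s);b=[m for ce,st,m in blues(s,100)]
    m=np.any(b,0)&(np.abs(C[...,2]-zt)<.004)
    P=C[m][:,:2].astype(np.float32);c,rr=cv2.minEnclosingCircle(P)
    h=cv2.convexHull(P).reshape(-1,2)
    A=np.c_[2*h,np.ones(len(h))];x=np.linalg.lstsq(A,(h**2).sum(1),rcond=None)[0]
    return np.round(c,4),round(rr,4),np.round(x[:2],4),round(float(np.sqrt(x[2]+x[:2]@x[:2])),4)
E
python3 - <<'E'
from h import *
p,M,st=tool();s=snap('wrist');print(p,held(s,.179))
E
```

```text
[0.55806709 0.13278141 0.15673052] (array([0.5608, 0.132 ]), 0.0323, array([0.5608, 0.1318]), 0.0316)
```

Request:
play_rows([
  {"delta_rot":[0,0,0],"travel":[-0.012,-0.015,0.1],"gripper":-1},
  {"delta_rot":[0,0,0],"travel":[-0.012,-0.015,0.2],"gripper":-1},
  {"delta_rot":[0,0,0],"travel":[-0.012,-0.015,0.26],"gripper":-1},
  {"delta_rot":[0,0,0],"travel":[-0.012,-0.015,0.3],"gripper":-1},
  {"delta_rot":[0,0,0],"travel":[-0.012,-0.015,0.33],"gripper":-1},
  {"delta_rot":[0,0,0],"travel":[-0.012,-0.015,0.36],"gripper":-1},
  {"delta_rot":[0,0,0],"travel":[-0.012,-0.015,0.38],"gripper":-1},
  {"delta_rot":[0,0,0],"travel":[-0.012,-0.015,0.38],"gripper":-1},
])

```text
clock: 14.28
tool_pos: [0.5593, 0.1291, 0.0996]
eef_rot: [0.259, 0.966, 0.0, -0.0]
contact_force: [-0.6, 1.1, -1.6]
opening: 0.723
```

Request:
play_rows([
  {"delta_rot":[0,0,0],"travel":[0,0,0.02],"gripper":-1},
  {"delta_rot":[0,0,0],"travel":[0,0,0.035],"gripper":-1},
  {"delta_rot":[0,0,0],"travel":[0,0,0.035],"gripper":-1},
])

```text
clock: 14.65
tool_pos: [0.5599, 0.1294, 0.0949]
eef_rot: [0.259, 0.966, 0.001, 0.001]
contact_force: [-0.1, 0.7, 2.0]
opening: 0.723
```

Request:
play_rows([
  {"delta_rot":[0,0,0],"travel":[0,0,0.013],"gripper":-1},
  {"delta_rot":[0,0,-0.03],"travel":[0,0,0.013],"gripper":-1},
  {"delta_rot":[0,0,-0.06],"travel":[0,0,0.013],"gripper":-1},
  {"delta_rot":[0,0,-0.09],"travel":[0,-0.003,0.013],"gripper":-1},
])

```text
clock: 15.15
tool_pos: [0.5621, 0.1292, 0.0945]
eef_rot: [0.123, 0.992, 0.002, 0.003]
contact_force: [2.5, 1.6, 8.5]
opening: 0.713
```

```bash
cat > st.py <<'E'
from h import *
np.set_printoptions(precision=4,suppress=True)
p,M,st=tool();print(p,'yaw',np.degrees(np.arctan2(M[1,0],M[0,0])),'op',st['opening']*88,st['contact_force'],st['moment'],'q7',st['q'][6],st['clock'],'tilt',M[:,2])
E
python3 st.py
```

```text
[0.5621 0.1292 0.0945] yaw 165.92059547015492 op 62.76781200776037 [2.5314 1.5651 8.4501] [ 0.4442 -0.7177 -1.5927] q7 0.17602635928957674 15.15 tilt [ 0.0056  0.0029 -1.    ]
```

Request:
play_rows([
  {"delta_rot":[0,0,0.05],"travel":[0,0,0.004],"gripper":-1},
  {"delta_rot":[0,0,0.1],"travel":[0,0,0.008],"gripper":-1},
  {"delta_rot":[0,0,0.15],"travel":[0,0,0.012],"gripper":-1},
  {"delta_rot":[0,0,0.2],"travel":[0,0,0.016],"gripper":-1},
  {"delta_rot":[0,0,0.25],"travel":[0,0,0.02],"gripper":-1},
  {"delta_rot":[0,0,0.3],"travel":[0,0,0.024],"gripper":-1},
])

```text
clock: 15.9
tool_pos: [0.5613, 0.1308, 0.091]
eef_rot: [0.559, 0.829, 0.003, 0.001]
contact_force: [-0.7, 1.7, 12.3]
opening: 0.715
```

```bash
python3 st.py
```

```text
[0.5613 0.1308 0.091 ] yaw 111.95791774358595 op 62.883816759311834 [-0.6932  1.723  12.3437] [ 0.3108 -0.3153  0.1543] q7 -0.6087474611419535 15.9 tilt [ 0.0058  0.0037 -1.    ]
```

Request:
play_rows([
  {"delta_rot":[0,0,0.05],"travel":[0,0,0.003],"gripper":-1},
  {"delta_rot":[0,0,0.1],"travel":[0,0,0.007],"gripper":-1},
  {"delta_rot":[0,0,0.15],"travel":[0,0,0.011],"gripper":-1},
  {"delta_rot":[0,0,0.2],"travel":[0,0,0.015],"gripper":-1},
])

```text
clock: 16.4
tool_pos: [0.5617, 0.1299, 0.0887]
eef_rot: [0.788, 0.615, 0.003, 0.001]
contact_force: [-0.1, 0.7, 12.9]
opening: 0.716
```

```bash
python3 st.py
```

```text
[0.5617 0.1299 0.0887] yaw 75.93686278302813 op 62.97970482022674 [-0.1425  0.6804 12.894 ] [ 0.0433 -0.3272  0.1143] q7 -1.0805580212306083 16.4 tilt [ 0.0063  0.0024 -1.    ]
```

Request:
play_rows([
  {"delta_rot":[0,0,0.04],"travel":[0,0,0.003],"gripper":-1},
  {"delta_rot":[0,0,0.08],"travel":[0,0,0.006],"gripper":-1},
])

```text
clock: 16.65
tool_pos: [0.5618, 0.1298, 0.0878]
eef_rot: [0.859, 0.512, 0.003, 0.001]
contact_force: [0.2, 0.2, 12.3]
opening: 0.713
```

```bash
python3 st.py
```

```text
[0.5618 0.1298 0.0878] yaw 61.59028599065011 op 62.74761455105187 [ 0.2424  0.1667 12.2832] [ 0.0091 -0.2441  0.1264] q7 -1.2568116773501807 16.65 tilt [ 0.0062  0.0021 -1.    ]
```

Request:
play_rows([
  {"delta_rot":[0,0,0.04],"travel":[0,0,0.003],"gripper":-1},
  {"delta_rot":[0,0,0.08],"travel":[0,0,0.006],"gripper":-1},
])

```text
clock: 16.9
tool_pos: [0.5617, 0.1292, 0.087]
eef_rot: [0.916, 0.4, 0.003, 0.001]
contact_force: [0.3, 0.5, 16.5]
opening: 0.716
```

```bash
python3 st.py
```

```text
[0.5617 0.1292 0.087 ] yaw 47.18285038789734 op 62.99511868045198 [ 0.3421  0.5414 16.4631] [-0.2668  0.0128  0.2104] q7 -1.4277277405058693 16.9 tilt [ 0.006   0.0012 -1.    ]
```

Request:
play_rows([
  {"delta_rot":[0,0,0.04],"travel":[0,0,0.002],"gripper":-1},
  {"delta_rot":[0,0,0.08],"travel":[0,0,0.004],"gripper":-1},
])

```text
clock: 17.15
tool_pos: [0.5618, 0.1291, 0.0869]
eef_rot: [0.959, 0.282, 0.003, 0.0]
contact_force: [-2.1, -0.1, 20.7]
opening: 0.717
```

```bash
python3 st.py
```

```text
[0.5618 0.1291 0.0869] yaw 32.767488361417165 op 63.06372397496368 [-2.1494 -0.0784 20.7321] [-0.324   0.2823  0.1599] q7 -1.5935003646300334 17.15 tilt [ 0.0062  0.0011 -1.    ]
```

Request:
play_rows([
  {"delta_rot":[0,0,0.04],"travel":[0,0,0],"gripper":-1},
  {"delta_rot":[0,0,0.08],"travel":[0,0,0],"gripper":-1},
], force=60)

```text
clock: 17.4
tool_pos: [0.5607, 0.1282, 0.0868]
eef_rot: [0.987, 0.161, 0.002, 0.001]
contact_force: [-3.1, -0.8, 19.7]
opening: 0.711
```

```bash
python3 - <<'E'
exec(open('st.py').read())
s=snap('wrist');save(s,'wrist5.png');C=cloud(s)
print(held(s,.111),held(s,.107))
b=np.any([m for ce,q,m in blues(s,100)],0);z=C[...,2][b];print(np.nanpercentile(z,[50,75,90,99]))
E
```

```text
[0.5607 0.1282 0.0868] yaw 18.52617153433075 op 62.60609154409814 [-3.119  -0.7637 19.718 ] [-1.2067  0.5656  1.0142] q7 -1.7535776362693263 17.4 tilt [ 0.004 -0.001 -1.   ]
(array([0.562 , 0.1285]), 0.0326, array([0.5623, 0.1287]), 0.0318) (array([0.5621, 0.1286]), 0.0327, array([0.5626, 0.1289]), 0.032)
[0.1113 0.1118 0.1123 0.1131]
```

View pics/wrist5.png

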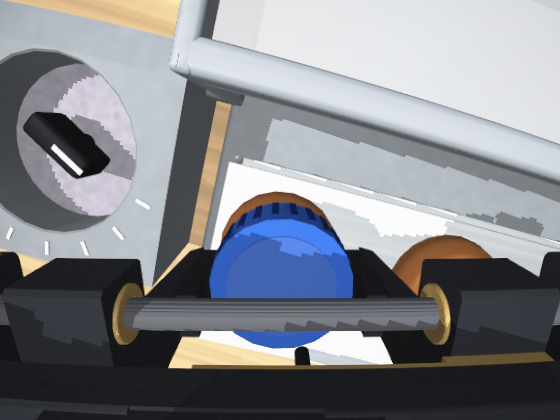

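Request:
play_rows([
  {"delta_rot":[0,0,0.04],"travel":[0,0,0],"gripper":-1},
  {"delta_rot":[0,0,0.04],"travel":[0,0,0],"gripper":-1},
])

```text
clock: 17.7
tool_pos: [0.5599, 0.1279, 0.0868]
eef_rot: [0.995, 0.099, 0.001, 0.001]
contact_force: [-5.0, -0.2, 21.2]
opening: 0.714
```

```bash
python3 st.py
```

```text
[0.5599 0.1279 0.0868] yaw 11.324641591695505 op 62.83575237858885 [-4.9675 -0.1742 21.1518] [-1.1292  0.7697 -0.286 ] q7 -1.8328334469787941 17.7 tilt [ 0.0025 -0.0015 -1.    ]
```

Request:
play_rows([
  {"delta_rot":[0,0,0],"travel":[0,0,-0.03],"gripper":-1},
  {"delta_rot":[0,0,0],"travel":[0,0,-0.03],"gripper":0.7},
  {"delta_rot":[0,0,0],"travel":[0,0,-0.03],"gripper":0.7},
  {"delta_rot":[0,0,0],"travel":[0,0,-0.03],"gripper":0.7},
  {"delta_rot":[0,0,0],"travel":[0,0,-0.35],"gripper":0.7},
  {"delta_rot":[0,0,0],"travel":[0,0,-0.7],"gripper":0.7},
  {"delta_rot":[0,0,0],"travel":[0,0,-0.95],"gripper":0.7},
  {"delta_rot":[0,0,0],"travel":[0,0,-0.95],"gripper":1},
  {"delta_rot":[0,0,0],"travel":[0,0,-0.95],"gripper":1},
])

```text
clock: 18.82
tool_pos: [0.5584, 0.1282, 0.226]
eef_rot: [0.995, 0.099, -0.001, 0.0]
contact_force: [-0.1, 0.3, -0.5]
opening: 0.996
```

```bash
python3 - <<'E'
exec(open('st.py').read())
s=snap('top');C=cloud(s)
for o in lidpos(s): print(o)
for o in lidpos(s,.111): print('home',o)
for l in ['side']:
  s=snap(l);save(s,'side2.png',crop=(180,130,340,250),k=5)
  for o in lidpos(s,.111): print('home',l,o)
plan([.424,-.44,.2],94)
E
```

```text
[0.5584 0.1282 0.226 ] yaw 11.363865671769 op 87.61689774049175 [-0.0756  0.3177 -0.5243] [ 0.0259 -0.0231  0.0101] q7 -1.7928932077005195 18.825 tilt [-0.0013 -0.0005 -1.    ]
(array([357., 227.]), [351, 221, 12, 13], array([ 0.5008, -0.2737]), 0.0211, array([ 0.4998, -0.2733,  0.0304]))
(array([384., 250.]), [375, 241, 19, 18], array([ 0.4259, -0.3683]), 0.0309, array([ 0.4259, -0.3676,  0.0303]))
(array([352., 261.]), [346, 255, 13, 13], array([ 0.3855, -0.2592]), 0.0211, array([ 0.3851, -0.2589,  0.0299]))
home side (array([251., 234.]), [242, 225, 18, 19], array([0.5596, 0.1275]), 0.0329, array([0.5593, 0.1297, 0.1119]))
0 rot [-0.0006  0.0009 -0.4591] travel [-0.4583  0.9993  0.0493] minrows 8.0
1 rot [0. 0. 0.] travel [-0.9993 -0.3108  0.0452] minrows 3.0
2 rot [0. 0. 0.] travel [-0.9993 -0.3108  0.0452] minrows 3.0
3 rot [0. 0. 0.] travel [-0.6673 -0.2076  0.0302] minrows 2.0
```

Request:
play_rows([
  {"delta_rot":[0,0,-0.459],"travel":[-0.46,1.0,0.05],"gripper":1},
  {"delta_rot":[0,0,-0.459],"travel":[-0.46,1.0,0.05],"gripper":1},
  {"delta_rot":[0,0,-0.459],"travel":[-0.46,1.0,0.05],"gripper":1},
  {"delta_rot":[0,0,-0.459],"travel":[-0.46,1.0,0.05],"gripper":1},
  {"delta_rot":[0,0,-0.459],"travel":[-0.46,1.0,0.05],"gripper":1},
  {"delta_rot":[0,0,-0.459],"travel":[-0.46,1.0,0.05],"gripper":1},
  {"delta_rot":[0,0,-0.459],"travel":[-0.46,1.0,0.05],"gripper":1},
  {"delta_rot":[0,0,-0.459],"travel":[-0.46,1.0,0.05],"gripper":1},
  {"delta_rot":[0,0,-0.459],"travel":[-0.46,1.0,0.05],"gripper":1},
])

```text
clock: 20.05
tool_pos: [0.5203, -0.0323, 0.218]
eef_rot: [0.683, 0.731, -0.001, -0.001]
contact_force: [-0.4, -0.3, 0.5]
opening: 1.002
```

Request:
play_rows([
  {"delta_rot":[0,0,0],"travel":[-1.0,-0.31,0.05],"gripper":1},
  {"delta_rot":[0,0,0],"travel":[-1.0,-0.31,0.05],"gripper":1},
  {"delta_rot":[0,0,0],"travel":[-1.0,-0.31,0.05],"gripper":1},
  {"delta_rot":[0,0,0],"travel":[-1.0,-0.31,0.05],"gripper":1},
])

```text
clock: 20.55
tool_pos: [0.4834, -0.1882, 0.2106]
eef_rot: [0.685, 0.728, -0.001, -0.001]
contact_force: [-0.6, 0.1, -0.1]
opening: 1.001
```

Request:
play_rows([
  {"delta_rot":[0,0,0],"travel":[-1.0,-0.31,0.05],"gripper":1},
  {"delta_rot":[0,0,0],"travel":[-1.0,-0.31,0.05],"gripper":1},
  {"delta_rot":[0,0,0],"travel":[-1.0,-0.31,0.05],"gripper":1},
  {"delta_rot":[0,0,0],"travel":[-1.0,-0.31,0.05],"gripper":1},
])

```text
clock: 21.05
tool_pos: [0.4485, -0.3393, 0.2034]
eef_rot: [0.684, 0.73, -0.0, -0.0]
contact_force: [0.6, 0.5, -0.6]
opening: 1.001
```

Request:
play_rows([
  {"delta_rot":[0,0,0],"travel":[-0.667,-0.207,0.03],"gripper":1},
  {"delta_rot":[0,0,0],"travel":[-0.667,-0.207,0.03],"gripper":1},
  {"delta_rot":[0,0,0],"travel":[-0.667,-0.207,0.03],"gripper":1},
  {"delta_rot":[0,0,0],"travel":[-0.667,-0.207,0.03],"gripper":1},
])

```text
clock: 21.55
tool_pos: [0.4271, -0.4366, 0.1998]
eef_rot: [0.681, 0.732, 0.001, -0.0]
contact_force: [0.1, 0.2, 0.1]
opening: 1.0
```

```bash
python3 - <<'E'
exec(open('st.py').read())
print(st['q'])
s=snap('wrist');save(s,'wrist6.png')
for o in lidpos(s): print(o)
E
```

```text
[ 0.4271 -0.4366  0.1998] yaw 94.18298416468978 op 88.0252171502698 [0.0624 0.1797 0.1237] [-0.005  -0.1035  0.0025] q7 0.30812192265143223 21.55 tilt [ 0.0013  0.0022 -1.    ]
[ 1.0618  0.7761 -0.6215  1.6367  0.5407  0.9073  0.3081]
(array([250.,  13.]), [225, 0, 51, 31], array([ 0.3868, -0.2596]), 0.0232, array([ 0.3872, -0.2662,  0.0309]))
(array([373.,  31.]), [348, 5, 50, 54], array([ 0.5017, -0.2729]), 0.0239, array([ 0.5014, -0.2729,  0.0309]))
(array([285., 129.]), [253, 97, 64, 65], array([ 0.4267, -0.3682]), 0.0315, array([ 0.4266, -0.3679,  0.0305]))
```

View pics/wrist6.png

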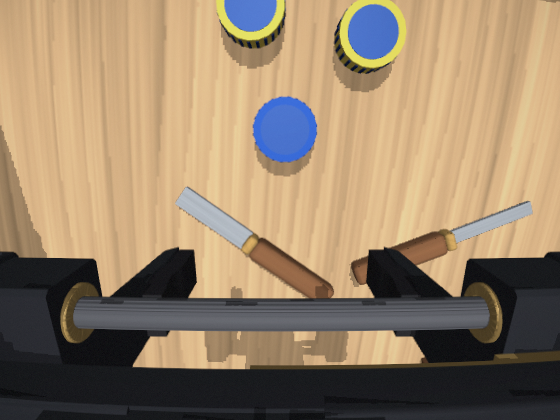

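```bash
python3 -c "
from h import *
e=plan([.4265,-.3695,.11],94.2)
e=plan([.4265,-.3695,.007],94.2,e)
e=plan([.4265,-.3695,.157],94.2,e)
e=plan([.5745,-.081,.157],129,e)
"
```

```text
0 rot [ 0.0004 -0.0006  0.0002] travel [0.445  0.0283 0.6005] minrows 2.0
0 rot [0. 0. 0.] travel [-0.     -0.      0.6867] minrows 2.0
0 rot [0. 0. 0.] travel [ 0.      0.     -0.9993] minrows 3.0
1 rot [0. 0. 0.] travel [ 0.      0.     -0.0007] minrows 1.0
0 rot [ 0.      0.     -0.1933] travel [0.9993 0.609  0.    ] minrows 4.0
1 rot [0. 0. 0.] travel [0.4007 0.9068 0.    ] minrows 3.0
```

Request:
play_rows([
  {"delta_rot":[0,0,0],"travel":[0.445,0.028,0.3],"gripper":1},
  {"delta_rot":[0,0,0],"travel":[0.445,0.028,0.6],"gripper":1},
  {"delta_rot":[0,0,0],"travel":[0.445,0.028,0.6],"gripper":1},
  {"delta_rot":[0,0,0],"travel":[0.445,0.028,0.6],"gripper":1},
])

```text
clock: 22.1
tool_pos: [0.4261, -0.3734, 0.1113]
eef_rot: [0.682, 0.731, 0.0, 0.001]
contact_force: [0.4, -1.3, 0.2]
opening: 1.002
```

Request:
play_rows([
  {"delta_rot":[0,0,0],"travel":[0,0,0.3],"gripper":1},
  {"delta_rot":[0,0,0],"travel":[0,0,0.6],"gripper":1},
  {"delta_rot":[0,0,0],"travel":[0,0,0.687],"gripper":1},
  {"delta_rot":[0,0,0],"travel":[0,0,0.687],"gripper":1},
  {"delta_rot":[0,0,0],"travel":[0,0,0.687],"gripper":-1},
  {"delta_rot":[0,0,0],"travel":[0,0,0.687],"gripper":-1},
  {"delta_rot":[0,0,0],"travel":[0,0,0.687],"gripper":-1},
  {"delta_rot":[0,0,0],"travel":[0,0,0.687],"gripper":-1},
  {"delta_rot":[0,0,0],"travel":[0,0,0.687],"gripper":-1},
], force=55)

```text
clock: 23.22
tool_pos: [0.4254, -0.3736, 0.0078]
eef_rot: [0.682, 0.731, 0.0, 0.001]
contact_force: [-0.5, -0.2, 7.5]
opening: 0.717
```

Request:
play_rows([
  {"delta_rot":[0,0,0],"travel":[0,0,-0.4],"gripper":-1},
  {"delta_rot":[0,0,0],"travel":[0,0,-0.7],"gripper":-1},
  {"delta_rot":[0,0,0],"travel":[0,0,-1.0],"gripper":-1},
  {"delta_rot":[0,0,0],"travel":[0,0,-1.0],"gripper":-1},
])

```text
clock: 23.72
tool_pos: [0.4264, -0.374, 0.1599]
eef_rot: [0.682, 0.731, 0.001, 0.003]
contact_force: [0.5, -0.0, -1.5]
opening: 0.715
```

Request:
play_rows([
  {"delta_rot":[0,0,-0.193],"travel":[0.3,0.2,0],"gripper":-1},
  {"delta_rot":[0,0,-0.193],"travel":[0.6,0.4,0],"gripper":-1},
  {"delta_rot":[0,0,-0.193],"travel":[0.9,0.55,0],"gripper":-1},
  {"delta_rot":[0,0,-0.193],"travel":[1.0,0.609,0],"gripper":-1},
  {"delta_rot":[0,0,-0.193],"travel":[1.0,0.609,0],"gripper":-1},
  {"delta_rot":[0,0,-0.193],"travel":[1.0,0.609,0],"gripper":-1},
])

```text
clock: 24.48
tool_pos: [0.5039, -0.2194, 0.1559]
eef_rot: [0.435, 0.901, -0.001, -0.001]
contact_force: [0.9, -0.6, -1.0]
opening: 0.712
```

Request:
play_rows([
  {"delta_rot":[0,0,0],"travel":[0.15,0.35,0],"gripper":-1},
  {"delta_rot":[0,0,0],"travel":[0.3,0.7,0],"gripper":-1},
  {"delta_rot":[0,0,0],"travel":[0.4,0.9,0],"gripper":-1},
  {"delta_rot":[0,0,0],"travel":[0.4,0.9,0],"gripper":-1},
  {"delta_rot":[0,0,0],"travel":[0.4,0.9,0],"gripper":-1},
])

```text
clock: 25.1
tool_pos: [0.5722, -0.0887, 0.1561]
eef_rot: [0.434, 0.901, -0.002, -0.0]
contact_force: [0.9, -1.3, -1.1]
opening: 0.719
```

```bash
python3 - <<'E'
exec(open('st.py').read())
s=snap('wrist');save(s,'wrist7.png')
print(held(s,.178))
C=cloud(s)
m=(C[...,2]>.102)&(C[...,2]<.11)&(C[...,0]>.5)&(C[...,0]<.64)&(C[...,1]>-.15)&(C[...,1]<.08)
k,l,stt,ce=cv2.connectedComponentsWithStats(m.astype(np.uint8))
for i in range(1,k):
    if stt[i][4]>30: print(stt[i],cv2.minEnclosingCircle(C[l==i][:,:2].astype(np.float32)))
plan([.5745,-.081,.1])
E
```

```text
[ 0.5722 -0.0887  0.1561] yaw 128.52000286243117 op 63.23397687874847 [ 0.885  -1.3196 -1.106 ] [-0.0619 -0.1254  0.0369] q7 0.0954593070658713 25.1 tilt [-0.0017 -0.0025 -1.    ]
(array([ 0.57  , -0.0847]), 0.0324, array([ 0.5695, -0.0843]), 0.0318)
[ 354   54   78   79 3751] ((0.5675578713417053, 0.025523526594042778), 0.02626670151948929)
[297 188  16  10  80] ((0.5694339275360107, -0.059304557740688324), 0.005048534367233515)
0 rot [0. 0. 0.] travel [0.0319 0.0465 0.374 ] minrows 1.0
```

Request:
play_rows([
  {"delta_rot":[0,0,0],"travel":[0.004,0.043,0.1],"gripper":-1},
  {"delta_rot":[0,0,0],"travel":[0.004,0.043,0.2],"gripper":-1},
  {"delta_rot":[0,0,0],"travel":[0.004,0.043,0.26],"gripper":-1},
  {"delta_rot":[0,0,0],"travel":[0.004,0.043,0.3],"gripper":-1},
  {"delta_rot":[0,0,0],"travel":[0.004,0.043,0.33],"gripper":-1},
  {"delta_rot":[0,0,0],"travel":[0.004,0.043,0.36],"gripper":-1},
  {"delta_rot":[0,0,0],"travel":[0.004,0.043,0.36],"gripper":-1},
])

```text
clock: 26.02
tool_pos: [0.5776, -0.0813, 0.1025]
eef_rot: [0.433, 0.902, -0.0, -0.0]
contact_force: [-0.7, -0.1, -0.3]
opening: 0.72
```

```bash
python3 st.py
```

```text
[ 0.5776 -0.0813  0.1025] yaw 128.72319174600517 op 63.33225245965592 [-0.6666 -0.0658 -0.2973] [-0.0934 -0.1206  0.034 ] q7 0.028063594880166864 26.025 tilt [-0.0002 -0.0001 -1.    ]
```

Request:
play_rows([
  {"delta_rot":[0,0,0],"travel":[0,0,0.015],"gripper":-1},
  {"delta_rot":[0,0,0],"travel":[0,0,0.03],"gripper":-1},
  {"delta_rot":[0,0,0],"travel":[0,0,0.03],"gripper":-1},
])

```text
clock: 26.4
tool_pos: [0.5781, -0.0812, 0.1]
eef_rot: [0.433, 0.902, -0.0, 0.001]
contact_force: [-4.3, -1.3, 12.5]
opening: 0.719
```

```bash
python3 - <<'E'
exec(open('st.py').read())
s=snap('wrist');print(held(s,p[2]+.022))
E
```

```text
[ 0.5781 -0.0812  0.1   ] yaw 128.71710887612525 op 63.264178172190334 [-4.2814 -1.2667 12.508 ] [-0.1517  0.5708 -0.0289] q7 0.02245452458118215 26.4 tilt [ 0.0015 -0.0011 -1.    ]
(array([ 0.576 , -0.0772]), 0.0326, array([ 0.5756, -0.0771]), 0.0317)
```

Request:
play_rows([
  {"delta_rot":[0,0,-0.05],"travel":[0,-0.006,-0.009],"gripper":-1},
  {"delta_rot":[0,0,-0.1],"travel":[0.0015,-0.001,-0.013],"gripper":-1},
])

```text
clock: 26.7
tool_pos: [0.5789, -0.0816, 0.1014]
eef_rot: [0.284, 0.959, 0.0, 0.002]
contact_force: [-0.3, -0.2, 5.3]
opening: 0.716
```

```bash
python3 st.py
```

```text
[ 0.5789 -0.0816  0.1014] yaw 146.96440438873265 op 62.994468632177266 [-0.256  -0.1758  5.2982] [-0.1726 -0.1778 -0.0869] q7 0.2857412702547899 26.7 tilt [ 0.0034 -0.0009 -1.    ]
```

Request:
play_rows([
  {"delta_rot":[0,0,-0.05],"travel":[0.003,0.004,-0.004],"gripper":-1},
  {"delta_rot":[0,0,-0.1],"travel":[0.007,0.007,-0.008],"gripper":-1},
])

```text
clock: 26.95
tool_pos: [0.5791, -0.0799, 0.1026]
eef_rot: [0.131, 0.991, 0.0, 0.002]
contact_force: [1.9, -0.7, 3.0]
opening: 0.716
```

```bash
python3 st.py
```

```text
[ 0.5791 -0.0799  0.1026] yaw 164.95630133635012 op 63.04383141824805 [ 1.8942 -0.7038  3.0044] [-0.0283 -0.4097 -0.1108] q7 0.5494810645115096 26.95 tilt [ 0.0043 -0.0002 -1.    ]
```

Request:
play_rows([
  {"delta_rot":[0,0,-0.04],"travel":[0,0.004,0],"gripper":-1},
  {"delta_rot":[0,0,-0.08],"travel":[0.001,0.007,0],"gripper":-1},
])

```text
clock: 27.2
tool_pos: [0.5776, -0.0782, 0.1022]
eef_rot: [0.006, 1.0, 0.0, 0.001]
contact_force: [-1.6, 0.9, 2.3]
opening: 0.711
```

```bash
python3 st.py
```

```text
[ 0.5776 -0.0782  0.1022] yaw 179.3438372875276 op 62.53733558215469 [-1.5971  0.9111  2.2837] [ 0.1143  0.1474 -0.0104] q7 0.7644543540544259 27.2 tilt [ 0.001   0.0002 -1.    ]
```

Request:
play_rows([
  {"delta_rot":[0,0,-0.04],"travel":[0,0.004,0.003],"gripper":-1},
  {"delta_rot":[0,0,-0.08],"travel":[0.001,0.007,0.003],"gripper":-1},
])

```text
clock: 27.45
tool_pos: [0.5773, -0.0779, 0.1009]
eef_rot: [-0.12, 0.993, -0.0, 0.0]
contact_force: [0.1, 0.6, -0.3]
opening: 0.72
```

```bash
python3 st.py
```

```text
[ 0.5773 -0.0779  0.1009] yaw -166.25631592875814 op 63.362573012919825 [ 0.0741  0.5597 -0.2542] [ 0.0437 -0.1393  0.0452] q7 0.9833995687698653 27.45 tilt [ 0.0004 -0.0004 -1.    ]
```

Request:
play_rows([
  {"delta_rot":[0,0,0],"travel":[0,0,0.015],"gripper":-1},
  {"delta_rot":[0,0,0],"travel":[0,0,0.03],"gripper":-1},
])

```text
clock: 27.7
tool_pos: [0.5777, -0.0776, 0.098]
eef_rot: [-0.116, 0.993, -0.001, 0.001]
contact_force: [-4.1, -1.2, 15.6]
opening: 0.711
```

```bash
python3 st.py
```

```text
[ 0.5777 -0.0776  0.098 ] yaw -166.65140765862674 op 62.52592392620067 [-4.116  -1.2127 15.6194] [-0.1173  0.4408 -0.0628] q7 0.9714383388025288 27.7 tilt [ 0.0018 -0.0008 -1.    ]
```

Request:
play_rows([
  {"delta_rot":[0,0,0],"travel":[0,0,-0.03],"gripper":-1},
  {"delta_rot":[0,0,0],"travel":[0,0,-0.045],"gripper":-1},
  {"delta_rot":[0,0,0.055],"travel":[0,-0.005,-0.045],"gripper":-1},
  {"delta_rot":[0,0,0.055],"travel":[0,-0.005,-0.045],"gripper":-1},
  {"delta_rot":[0,0,0.055],"travel":[0,-0.005,-0.02],"gripper":-1},
  {"delta_rot":[0,0,0.055],"travel":[0,-0.005,0.0],"gripper":-1},
  {"delta_rot":[0,0,0.055],"travel":[0,-0.005,0.0],"gripper":-1},
])

```text
clock: 28.58
tool_pos: [0.5772, -0.0784, 0.0961]
eef_rot: [-0.032, 0.999, -0.0, -0.0]
contact_force: [0.0, 0.3, 0.5]
opening: 0.718
```

```bash
python3 st.py
```

```text
[ 0.5772 -0.0784  0.0961] yaw -176.33130147468265 op 63.17244049882876 [0.0441 0.2891 0.5107] [ 0.0211 -0.098  -0.013 ] q7 0.8229853941924669 28.575 tilt [-0.0004 -0.0001 -1.    ]
```

Request:
play_rows([
  {"delta_rot":[0,0,0],"travel":[0,0,0.012],"gripper":-1},
  {"delta_rot":[0,0,0.05],"travel":[0,-0.005,0.016],"gripper":-1},
  {"delta_rot":[0,0,0.1],"travel":[0.001,-0.01,0.02],"gripper":-1},
  {"delta_rot":[0,0,0.15],"travel":[0.003,-0.014,0.024],"gripper":-1},
], force=60)

```text
clock: 29.08
tool_pos: [0.5785, -0.0793, 0.094]
eef_rot: [0.205, 0.979, 0.001, 0.002]
contact_force: [-0.1, 1.5, 6.2]
opening: 0.717
```

```bash
python3 st.py
```

```text
[ 0.5785 -0.0793  0.094 ] yaw 156.39086160318269 op 63.06936100396581 [-0.1247  1.4761  6.2332] [ 0.2852 -0.1287  0.0555] q7 0.406872187618332 29.075 tilt [ 0.0036  0.0016 -1.    ]
```

Request:
play_rows([
  {"delta_rot":[0,0,0.05],"travel":[0,-0.005,0.004],"gripper":-1},
  {"delta_rot":[0,0,0.1],"travel":[0.001,-0.01,0.008],"gripper":-1},
  {"delta_rot":[0,0,0.15],"travel":[0.003,-0.014,0.012],"gripper":-1},
  {"delta_rot":[0,0,0.2],"travel":[0.006,-0.018,0.016],"gripper":-1},
  {"delta_rot":[0,0,0.25],"travel":[0.009,-0.022,0.02],"gripper":-1},
  {"delta_rot":[0,0,0.3],"travel":[0.013,-0.025,0.024],"gripper":-1},
])

```text
clock: 29.82
tool_pos: [0.5757, -0.0824, 0.0905]
eef_rot: [0.627, 0.779, 0.002, 0.001]
contact_force: [0.1, 0.9, 7.2]
opening: 0.716
```

```bash
python3 st.py
```

```text
[ 0.5757 -0.0824  0.0905] yaw 102.39248403568146 op 63.00059185519618 [0.1085 0.9255 7.2264] [ 0.1381 -0.1713  0.0356] q7 -0.3664044958057048 29.825 tilt [ 0.0044  0.0009 -1.    ]
```

Request:
play_rows([
  {"delta_rot":[0,0,0.05],"travel":[0,-0.005,0.004],"gripper":-1},
  {"delta_rot":[0,0,0.1],"travel":[0.001,-0.01,0.008],"gripper":-1},
])

```text
clock: 30.08
tool_pos: [0.5745, -0.0826, 0.0893]
eef_rot: [0.741, 0.672, 0.002, 0.001]
contact_force: [0.4, 0.5, 6.5]
opening: 0.715
```

```bash
python3 st.py
```

```text
[ 0.5745 -0.0826  0.0893] yaw 84.40209823023021 op 62.940365607965724 [0.447  0.5475 6.5297] [-0.0317 -0.3102  0.0476] q7 -0.6063388905269111 30.075 tilt [ 0.005   0.0008 -1.    ]
```

Request:
play_rows([
  {"delta_rot":[0,0,0.05],"travel":[0,-0.005,0.004],"gripper":-1},
  {"delta_rot":[0,0,0.1],"travel":[0.001,-0.01,0.008],"gripper":-1},
])

```text
clock: 30.32
tool_pos: [0.5731, -0.0826, 0.0887]
eef_rot: [0.837, 0.547, 0.002, 0.001]
contact_force: [-1.1, -0.1, 15.3]
opening: 0.712
```

```bash
python3 st.py
```

```text
[ 0.5731 -0.0826  0.0887] yaw 66.38816920674932 op 62.68879546662623 [-1.1484 -0.0709 15.2637] [-0.0283  0.2072  0.083 ] q7 -0.8362013827977607 30.325 tilt [ 0.0053  0.0001 -1.    ]
```

Request:
play_rows([
  {"delta_rot":[0,0,0.04],"travel":[0,-0.004,0.002],"gripper":-1},
  {"delta_rot":[0,0,0.08],"travel":[0.001,-0.008,0.004],"gripper":-1},
])

```text
clock: 30.58
tool_pos: [0.5724, -0.0823, 0.0887]
eef_rot: [0.899, 0.439, 0.003, 0.002]
contact_force: [-2.8, -1.3, 18.3]
opening: 0.716
```

```bash
python3 st.py
```

```text
[ 0.5724 -0.0823  0.0887] yaw 52.04112431673079 op 62.996877406070695 [-2.8402 -1.2955 18.3057] [-0.0876  0.2735  0.1661] q7 -1.0117635305344395 30.575 tilt [ 0.0061 -0.0004 -1.    ]
```

Request:
play_rows([
  {"delta_rot":[0,0,0.04],"travel":[0,-0.004,0.001],"gripper":-1},
  {"delta_rot":[0,0,0.04],"travel":[0,-0.004,0.001],"gripper":-1},
])

```text
clock: 30.82
tool_pos: [0.572, -0.0824, 0.0886]
eef_rot: [0.924, 0.382, 0.003, 0.002]
contact_force: [-1.4, -1.0, 17.1]
opening: 0.717
```

```bash
python3 st.py
```

```text
[ 0.572  -0.0824  0.0886] yaw 44.9579795073931 op 63.106084563815585 [-1.3509 -0.9504 17.1371] [-0.1309  0.1863 -0.3249] q7 -1.0959898627243214 30.825 tilt [ 0.0063 -0.0012 -1.    ]
```

Request:
play_rows([
  {"delta_rot":[0,0,0.04],"travel":[0,-0.004,0],"gripper":-1},
  {"delta_rot":[0,0,0.08],"travel":[0.001,-0.008,0],"gripper":-1},
])

```text
clock: 31.08
tool_pos: [0.5715, -0.0818, 0.0886]
eef_rot: [0.964, 0.267, 0.003, 0.002]
contact_force: [-1.1, -3.5, 15.8]
opening: 0.713
```

```bash
python3 st.py
```

```text
[ 0.5715 -0.0818  0.0886] yaw 30.964363615150795 op 62.75655542927322 [-1.1279 -3.5029 15.7739] [-0.6683  0.1168  2.6746] q7 -1.2608037495859843 31.075 tilt [ 0.0069 -0.0027 -1.    ]
```

Request:
play_rows([
  {"delta_rot":[0,0,0.04],"travel":[0,-0.004,0],"gripper":-1},
  {"delta_rot":[0,0,0.08],"travel":[0.001,-0.008,0],"gripper":-1},
])

```text
clock: 31.32
tool_pos: [0.575, -0.0797, 0.0886]
eef_rot: [0.989, 0.145, 0.007, 0.002]
contact_force: [4.4, -5.0, 10.5]
opening: 0.719
```

```bash
python3 st.py; python3 - <<'E'
from h import *
s=snap('wrist');C=cloud(s);save(s,'wrist8.png')
print(held(s,.111))
b=np.any([m for ce,q,m in blues(s,100)],0);print(np.nanpercentile(C[...,2][b],[50,75,90]))
E
```

```text
[ 0.575  -0.0797  0.0886] yaw 16.689751446996393 op 63.2979881805927 [ 4.4253 -4.9919 10.5466] [-0.9238 -0.5061  2.4039] q7 -1.424076488778085 31.325 tilt [ 0.0149 -0.0015 -0.9999]
(array([ 0.5761, -0.0791]), 0.0324, array([ 0.5763, -0.0789]), 0.0318)
[0.11129538 0.11183201 0.1122803 ]
```

View pics/wrist8.png

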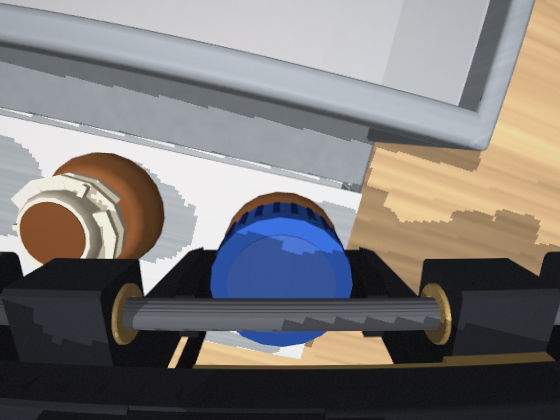

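Request:
play_rows([
  {"delta_rot":[0,0,0],"travel":[0,0,-0.02],"gripper":-1},
  {"delta_rot":[0,0,0],"travel":[0,0,-0.02],"gripper":0.7},
  {"delta_rot":[0,0,0],"travel":[0,0,-0.02],"gripper":0.7},
  {"delta_rot":[0,0,0],"travel":[0,0,-0.02],"gripper":0.7},
  {"delta_rot":[0,0,0],"travel":[0,0,-0.2],"gripper":0.7},
  {"delta_rot":[0,0,0],"travel":[0,0,-0.5],"gripper":0.7},
  {"delta_rot":[0,0,0],"travel":[0,0,-0.5],"gripper":0.7},
  {"delta_rot":[0,0,0],"travel":[0,0,-0.5],"gripper":0.7},
])

```text
clock: 32.38
tool_pos: [0.5674, -0.08, 0.1606]
eef_rot: [0.99, 0.141, -0.0, -0.0]
contact_force: [0.1, 0.2, -0.3]
opening: 0.848
```

```bash
python3 st.py; python3 - <<'E'
from h import *
np.set_printoptions(precision=4,suppress=True)
e=plan([.5615,.129,.164],40)
e=plan([.5615,.129,.090],40,e)
s=snap('side');C=cloud(s)
for ce,q,m in blues(s):
    t=m&(np.abs(C[...,2]-.111)<.006)
    if t.sum()>40:
        P=C[t];print(P.mean(0),t.sum())
s=snap('top');C=cloud(s)
for o in lidpos(s,.111): print(o)
E
```

```text
[ 0.5674 -0.08    0.1606] yaw 16.225388591079863 op 74.60926215420015 [ 0.0971  0.2057 -0.2576] [-0.0081  0.0168 -0.0028] q7 -1.4019148237368178 32.375 tilt [-0.0009 -0.     -1.    ]
0 rot [-0.0001  0.0003 -0.1321] travel [ 0.2605 -0.9993 -0.0166] minrows 3.0
1 rot [0. 0. 0.] travel [ 0.2243 -0.2832 -0.0058] minrows 1.0
0 rot [0. 0. 0.] travel [0.     0.     0.4933] minrows 2.0
[ 0.5694 -0.0747  0.1119] 133
[0.5567 0.1311 0.1122] 185
(array([237., 205.]), [228, 196, 19, 19], array([0.5603, 0.1258]), 0.0312, array([0.56  , 0.1263, 0.1113]))
```

Request:
play_rows([
  {"delta_rot":[0,0,-0.132],"travel":[0.26,-1.0,0],"gripper":0.9},
  {"delta_rot":[0,0,-0.132],"travel":[0.26,-1.0,0],"gripper":0.9},
  {"delta_rot":[0,0,-0.132],"travel":[0.26,-1.0,0],"gripper":0.9},
  {"delta_rot":[0,0,-0.132],"travel":[0.26,-1.0,0],"gripper":0.9},
  {"delta_rot":[0,0,-0.132],"travel":[0.26,-1.0,0],"gripper":0.9},
])

```text
clock: 33.1
tool_pos: [0.5632, 0.0729, 0.1601]
eef_rot: [0.94, 0.341, -0.001, 0.001]
contact_force: [-0.4, 0.1, -0.3]
opening: 0.948
```

```bash
python3 st.py; python3 - <<'E'
from h import *
e=plan([.5605,.1285,.164],40)
e=plan([.5605,.1285,.089],40,e)
E
```

```text
[0.5632 0.0729 0.1601] yaw 39.85856312162005 op 83.42662803861455 [-0.4362  0.1459 -0.3166] [-0.0227 -0.048   0.0269] q7 -1.3489214659066657 33.1 tilt [-0.0017 -0.0021 -1.    ]
0 rot [ 0.0002  0.0008 -0.0008] travel [ 0.2237 -0.2956 -0.0266] minrows 1.0
0 rot [0. 0. 0.] travel [-0.   0.   0.5] minrows 2.0
```

Request:
play_rows([
  {"delta_rot":[0,0,0],"travel":[0.224,-0.296,0],"gripper":0.95},
  {"delta_rot":[0,0,0],"travel":[0.224,-0.296,0],"gripper":0.95},
  {"delta_rot":[0,0,0],"travel":[0.224,-0.296,0],"gripper":0.95},
  {"delta_rot":[0,0,0],"travel":[0.224,-0.296,0.2],"gripper":0.95},
  {"delta_rot":[0,0,0],"travel":[0.224,-0.296,0.4],"gripper":0.95},
  {"delta_rot":[0,0,0],"travel":[0.224,-0.296,0.47],"gripper":0.95},
  {"delta_rot":[0,0,0],"travel":[0.224,-0.296,0.47],"gripper":-1},
  {"delta_rot":[0,0,0],"travel":[0.224,-0.296,0.47],"gripper":-1},
  {"delta_rot":[0,0,0],"travel":[0.224,-0.296,0.47],"gripper":-1},
  {"delta_rot":[0,0,0],"travel":[0.224,-0.296,0.47],"gripper":-1},
], force=60)

```text
clock: 34.35
tool_pos: [0.5623, 0.1295, 0.0915]
eef_rot: [0.94, 0.342, 0.001, 0.001]
contact_force: [3.3, -3.7, 3.1]
opening: 0.712
```

```bash
python3 st.py
```

```text
[0.5623 0.1295 0.0915] yaw 39.943216999167994 op 62.63468297839832 [ 3.2996 -3.6687  3.1465] [-0.664  -0.5056  0.2781] q7 -1.46503327579266 34.35 tilt [ 0.003  -0.0009 -1.    ]
```

Request:
play_rows([
  {"delta_rot":[0,0,0.04],"travel":[0,0,0],"gripper":-1},
  {"delta_rot":[0,0,0.07],"travel":[0,0,0],"gripper":-1},
])

```text
clock: 34.6
tool_pos: [0.562, 0.1299, 0.0914]
eef_rot: [0.971, 0.24, 0.001, 0.001]
contact_force: [4.3, -4.8, -0.3]
opening: 0.712
```

```bash
python3 st.py
```

```text
[0.562  0.1299 0.0914] yaw 27.797998921537197 op 62.66623223962793 [ 4.2948 -4.7897 -0.2815] [-0.6843 -0.63    2.678 ] q7 -1.604841382175591 34.6 tilt [ 0.0032 -0.0021 -1.    ]
```

Request:
play_rows([
  {"delta_rot":[0,0,0],"travel":[0,0,0],"gripper":0.8},
  {"delta_rot":[0,0,0],"travel":[0,0,0],"gripper":0.8},
  {"delta_rot":[0,0,0],"travel":[0,0,0],"gripper":0.8},
  {"delta_rot":[0,0,0],"travel":[0,0,-0.3],"gripper":0.8},
  {"delta_rot":[0,0,0],"travel":[0,0,-0.7],"gripper":0.8},
  {"delta_rot":[0,0,0],"travel":[0,0,-0.7],"gripper":0.8},
  {"delta_rot":[0,0,0],"travel":[0,0,-0.7],"gripper":0},
])

```text
clock: 35.48
tool_pos: [0.5602, 0.1304, 0.1951]
eef_rot: [0.972, 0.237, -0.0, -0.0]
contact_force: [-0.2, 0.0, 0.1]
opening: 0.809
```

```bash
python3 st.py; python3 - <<'E'
from h import *
e=plan([.466,.0205,.195],94.2)
E
```

```text
[0.5602 0.1304 0.1951] yaw 27.389407747265526 op 71.15385048064812 [-0.2098  0.0007  0.0562] [-0.0465  0.0597 -0.0002] q7 -1.5710425267361712 35.475 tilt [-0.0008 -0.0001 -1.    ]
0 rot [-2.000e-04  2.000e-04 -3.712e-01] travel [-0.8949  0.3617  0.0014] minrows 7.0
```

Request:
play_rows([
  {"delta_rot":[0,0,-0.371],"travel":[-0.895,0.362,0],"gripper":0},
  {"delta_rot":[0,0,-0.371],"travel":[-0.895,0.362,0],"gripper":0},
  {"delta_rot":[0,0,-0.371],"travel":[-0.895,0.362,0],"gripper":0},
  {"delta_rot":[0,0,-0.371],"travel":[-0.895,0.362,0],"gripper":0},
  {"delta_rot":[0,0,-0.371],"travel":[-0.895,0.362,0],"gripper":0},
  {"delta_rot":[0,0,-0.371],"travel":[-0.895,0.362,0],"gripper":0},
  {"delta_rot":[0,0,-0.371],"travel":[-0.895,0.362,0],"gripper":0},
  {"delta_rot":[0,0,-0.371],"travel":[-0.895,0.362,0],"gripper":0},
  {"delta_rot":[0,0,-0.371],"travel":[-0.895,0.362,0],"gripper":0},
])

```text
clock: 36.6
tool_pos: [0.4663, 0.0206, 0.1952]
eef_rot: [0.682, 0.732, -0.0, -0.0]
contact_force: [0.7, -0.7, 0.1]
opening: 0.5
```

```bash
python3 st.py; python3 - <<'E'
from h import *
np.set_printoptions(precision=4,suppress=True)
s=snap('wrist');save(s,'wrist9.png');C=cloud(s);g=s['color'].max(2);Z=C[...,2]
m=(Z>.1)&(Z<.125)&(abs(C[...,0]-.466)<.04)&(g<80)
print(cv2.minAreaRect(C[m][:,:2].astype(np.float32)))
for o in lidpos(s,.111): print(o)
for ce,q,mm in blues(s,100):
    t=mm&(abs(Z-.111)<.003)
    if t.sum()>100:
        P=C[t];A=np.c_[P[:,:2]-P[:,:2].mean(0),np.ones(len(P))];print('plane',np.linalg.lstsq(A,P[:,2],rcond=None)[0])
e=plan([.466,.0205,.093],94.2)
E
```

```text
[0.4663 0.0206 0.1952] yaw 94.07354176822403 op 43.98791851797868 [ 0.6856 -0.6877  0.1439] [-0.062  -0.0695  0.0055] q7 -0.6277834308400034 36.6 tilt [-0.0007 -0.0002 -1.    ]
((0.4679858684539795, 0.02072479948401451), (0.010809428989887238, 0.12670093774795532), 3.8139188289642334)
(array([420.,  81.]), [369, 34, 99, 95], array([0.5606, 0.1287]), 0.0324, array([0.5592, 0.1295, 0.1114]))
plane [-0.0011  0.      0.1114]
0 rot [-0.0001  0.0001 -0.0006] travel [-0.0006 -0.0027  0.6819] minrows 2.0
```

View pics/wrist9.png

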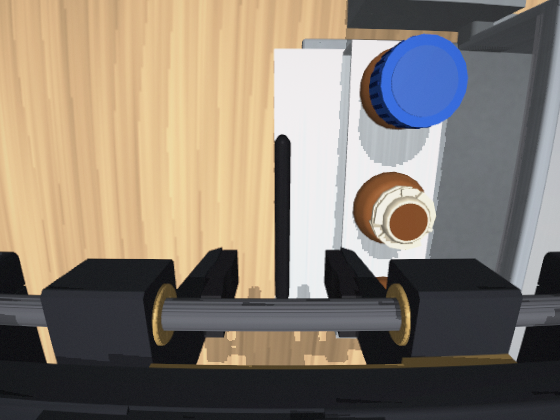

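Request:
play_rows([
  {"delta_rot":[0,0,0],"travel":[0,0.005,0.35],"gripper":0},
  {"delta_rot":[0,0,0],"travel":[0,0.005,0.68],"gripper":0},
  {"delta_rot":[0,0,0],"travel":[0,0.005,0.68],"gripper":0},
  {"delta_rot":[0,0,0],"travel":[0,0.005,0.68],"gripper":-1},
  {"delta_rot":[0,0,0],"travel":[0,0.005,0.68],"gripper":-1},
  {"delta_rot":[0,0,0],"travel":[0,0.005,0.68],"gripper":-1},
  {"delta_rot":[0,0,0],"travel":[0,0.005,0.68],"gripper":-1},
], force=40)

```text
clock: 37.52
tool_pos: [0.4672, 0.0204, 0.0943]
eef_rot: [0.681, 0.732, 0.0, 0.0]
contact_force: [-2.2, -0.5, 7.6]
opening: 0.115
```

Request:
play_rows([
  {"delta_rot":[0,0,0],"travel":[0,0.1,0],"gripper":-1},
  {"delta_rot":[0,0,0],"travel":[0,0.2,0],"gripper":-1},
  {"delta_rot":[0,0,0],"travel":[0,0.3,0],"gripper":-1},
  {"delta_rot":[0,0,0],"travel":[0,0.4,0],"gripper":-1},
  {"delta_rot":[0,0,0],"travel":[0,0.5,0],"gripper":-1},
  {"delta_rot":[0,0,0],"travel":[0,0.6,0],"gripper":-1},
  {"delta_rot":[0,0,0],"travel":[0,0.7,0],"gripper":-1},
  {"delta_rot":[0,0,0],"travel":[0,0.78,0],"gripper":-1},
  {"delta_rot":[0,0,0],"travel":[0,0.82,0],"gripper":-1},
  {"delta_rot":[0,0,0],"travel":[0,0.86,0],"gripper":-1},
  {"delta_rot":[0,0,0],"travel":[0,0.86,0],"gripper":-1},
])

```text
clock: 38.9
tool_pos: [0.586, 0.0285, 0.0938]
eef_rot: [0.681, 0.733, -0.009, -0.005]
contact_force: [-21.4, -2.4, 22.3]
opening: 0.115
```

```bash
python3 st.py
```

```text
[0.586  0.0285 0.0938] yaw 94.20679094715152 op 10.141606989065991 [-21.3858  -2.3572  22.2566] [-0.3393  4.3661 -0.0279] q7 -0.6142715815957791 38.9 tilt [-0.0188 -0.0061 -0.9998]
```

Request:
play_rows([
  {"delta_rot":[0,0,0],"travel":[0,0.03,0],"gripper":-1},
  {"delta_rot":[0,0,0],"travel":[0,0.06,0],"gripper":-1},
  {"delta_rot":[0,0,0],"travel":[0,0.06,0],"gripper":-1},
])

```text
clock: 39.28
tool_pos: [0.5859, 0.0285, 0.0934]
eef_rot: [0.68, 0.733, -0.016, -0.01]
contact_force: [-39.9, -1.5, 38.7]
opening: 0.114
```

Request:
play_rows([
  {"delta_rot":[0,0,0],"travel":[0,-0.08,0],"gripper":-1},
  {"delta_rot":[0,0,0],"travel":[0,-0.08,0],"gripper":0},
  {"delta_rot":[0,0,0],"travel":[0,-0.08,0],"gripper":0},
  {"delta_rot":[0,0,0],"travel":[0,-0.08,0],"gripper":0},
  {"delta_rot":[0,0,0],"travel":[0,-0.08,0],"gripper":0},
  {"delta_rot":[0,0,0],"travel":[0,-0.08,-0.3],"gripper":0},
  {"delta_rot":[0,0,0],"travel":[0,-0.08,-0.8],"gripper":0},
  {"delta_rot":[0,0,0],"travel":[0,-0.08,-0.8],"gripper":0},
  {"delta_rot":[0,0,0],"travel":[0,-0.08,-0.8],"gripper":0},
])

```text
clock: 40.4
tool_pos: [0.5934, 0.0297, 0.2139]
eef_rot: [0.681, 0.732, 0.001, 0.001]
contact_force: [1.2, -0.6, -1.1]
opening: 0.498
```

```bash
python3 st.py; python3 - <<'E'
from h import *
np.set_printoptions(precision=4,suppress=True)
s=snap('wrist');C=cloud(s);g=s['color'].max(2);Z=C[...,2]
m=(Z>.1)&(Z<.125)&(abs(C[...,0]-.586)<.05)&(abs(C[...,1]-.03)<.09)&(g<80)
print(cv2.minAreaRect(C[m][:,:2].astype(np.float32)))
for d in viewer.pinpoint('wrist','dial_grip'): print('dial',d['conf'],d['at'],at_z(s,d['at'],.061))
s=snap('top')
for l,z in [('dial_grip',.061),('red_mark',.075),('tray_handle',.112)]:
  for d in viewer.pinpoint('top',l): print(l,d['conf'],d['at'],at_z(s,d['at'],z))
e=plan([.577,.20,.2],94.2)
E
```

```text
[0.5934 0.0297 0.2139] yaw 94.14085973154195 op 43.83057847044337 [ 1.1912 -0.608  -1.0795] [-0.0181 -0.0399  0.0367] q7 -0.5083811732329576 40.4 tilt [ 0.0017 -0.0001 -1.    ]
((0.5922080278396606, 0.047007862478494644), (0.16300733387470245, 0.04915790259838104), 75.14395904541016)
dial_grip 0.39 [198.0, 200.0] [0.5793 0.2604 0.061 ]
red_mark 0.56 [183.6, 208.9] [0.5473 0.3051 0.075 ]
tray_handle 0.67 [269.0, 200.1] [0.5773 0.0243 0.112 ]
0 rot [-0.0008  0.0001 -0.0002] travel [ 0.9993 -0.0162  0.0701] minrows 3.0
1 rot [0. 0. 0.] travel [ 0.1411 -0.0022  0.0099] minrows 1.0
```

Request:
play_rows([
  {"delta_rot":[0,0,0],"travel":[1.0,-0.01,0.07],"gripper":-1},
  {"delta_rot":[0,0,0],"travel":[1.0,-0.01,0.07],"gripper":-1},
  {"delta_rot":[0,0,0],"travel":[1.0,-0.01,0.07],"gripper":-1},
  {"delta_rot":[0,0,0],"travel":[1.0,-0.01,0.07],"gripper":-1},
  {"delta_rot":[0,0,0],"travel":[1.0,-0.01,0.07],"gripper":-1},
])

```text
clock: 41.32
tool_pos: [0.5809, 0.1768, 0.2023]
eef_rot: [0.682, 0.732, -0.001, 0.001]
contact_force: [-0.8, -0.3, -0.7]
opening: 0.007
```

```bash
cat > dial.py <<'E'
exec(open('st.py').read())
import sys
s=snap('wrist');C=cloud(s);im=s['color'].astype(int);g=im.max(2);Z=C[...,2]
near=np.hypot(C[...,0]-.58,C[...,1]-.26)<.09
bar=near&(abs(Z-.071)<.006)&(np.hypot(C[...,0]-.58,C[...,1]-.26)<.04)&(g<90)
rc=cv2.minAreaRect(C[bar][:,:2].astype(np.float32));print('bar',bar.sum(),rc)
red=near&(im[...,0]>140)&(im[...,1]<80)&(im[...,2]<80)
rm=C[red].mean(0) if red.any() else None;print('red',red.sum(),rm)
c=np.array(rc[0])
wh=near&(abs(Z-.071)<.006)&(np.hypot(C[...,0]-c[0],C[...,1]-c[1])<.021)&(g>150)
w=np.nanmean(C[wh],0);print('white',wh.sum(),w)
hole=near&(abs(Z-.075)<.004)
A=cv2.minAreaRect(C[hole][:,:2].astype(np.float32));print('boxtop',A)
d=w[:2]-c;print('pointer world deg',np.degrees(np.arctan2(d[1],d[0])))
if rm is not None: e=rm[:2]-c;print('mark deg',np.degrees(np.arctan2(e[1],e[0])),np.hypot(*e))
for l,z in [('dial_grip',.061),('red_mark',.075)]:
  for q in viewer.pinpoint('wrist',l)[:2]: print(l,q['conf'],q['at'],at_z(s,q['at'],z))
save(s,sys.argv[1])
E
python3 dial.py wrist10.png
```

```text
[0.5809 0.1768 0.2023] yaw 94.03897146051077 op 0.653477086107745 [-0.7586 -0.3053 -0.7139] [-0.0846 -0.1116 -0.0438] q7 -0.7406407676760566 41.325 tilt [-0.0006 -0.0024 -1.    ]
bar 614 ((0.5807158946990967, 0.26177266240119934), (0.03929150477051735, 0.013221236877143383), 61.91744613647461)
red 130 [0.5536 0.3115 0.0761]
white 116 [0.5754 0.2538 0.0714]
boxtop ((0.5811715722084045, 0.2552163004875183), (0.13085876405239105, 0.14477096498012543), 4.0721116065979)
pointer world deg -123.6309100907092
mark deg 118.63788682517529 0.056664902227376295
dial_grip 0.77 [286.5, 109.6] [0.5805 0.2617 0.061 ]
red_mark 0.94 [258.0, 43.1] [0.5536 0.3109 0.075 ]
```

View pics/wrist10.png

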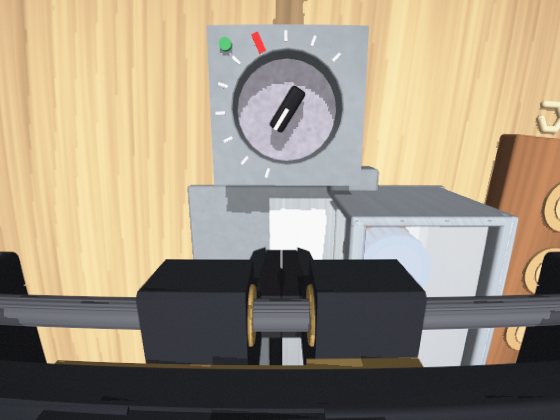

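```bash
python3 - <<'E'
from h import *
c=np.array([.5807,.2617]);t=np.array([np.cos(np.radians(61.9)),np.sin(np.radians(61.9))]);n=np.array([-t[1],t[0]])
q=c+.008*t+.0205*n;print(q)
e=plan([*q,.12],151.9)
E
```

```text
[0.56638449 0.27841276]
0 rot [-3.000e-04  4.000e-04 -3.218e-01] travel [ 0.6833 -0.0512  0.5509] minrows 6.0
```

Request:
play_rows([
  {"delta_rot":[0,0,-0.322],"travel":[0.683,-0.051,0.2],"gripper":-1},
  {"delta_rot":[0,0,-0.322],"travel":[0.683,-0.051,0.55],"gripper":-1},
  {"delta_rot":[0,0,-0.322],"travel":[0.683,-0.051,0.55],"gripper":-1},
  {"delta_rot":[0,0,-0.322],"travel":[0.683,-0.051,0.55],"gripper":-1},
  {"delta_rot":[0,0,-0.322],"travel":[0.683,-0.051,0.55],"gripper":-1},
  {"delta_rot":[0,0,-0.322],"travel":[0.683,-0.051,0.55],"gripper":-1},
  {"delta_rot":[0,0,-0.322],"travel":[0.683,-0.051,0.55],"gripper":-1},
  {"delta_rot":[0,0,-0.322],"travel":[0.683,-0.051,0.55],"gripper":-1},
])

```text
clock: 42.48
tool_pos: [0.5659, 0.2801, 0.1205]
eef_rot: [0.242, 0.97, -0.0, 0.0]
contact_force: [0.6, -0.3, 0.3]
opening: 0.007
```

```bash
python3 st.py; python3 - <<'E'
from h import *
e=plan([.5664,.2784,.055],151.9)
E
```

```text
[0.5659 0.2801 0.1205] yaw 151.98353597235888 op 0.6565164413212703 [ 0.618  -0.2713  0.2937] [ 0.0271 -0.1261 -0.0313] q7 -0.11160081882967446 42.475 tilt [ 0.0003 -0.0005 -1.    ]
0 rot [-0.0001  0.0001  0.0005] travel [-0.0078 -0.0083  0.4366] minrows 2.0
```

Request:
play_rows([
  {"delta_rot":[0,0,0],"travel":[-0.006,-0.008,0.15],"gripper":-1},
  {"delta_rot":[0,0,0],"travel":[-0.006,-0.008,0.27],"gripper":-1},
  {"delta_rot":[0,0,0],"travel":[-0.006,-0.008,0.31],"gripper":-1},
  {"delta_rot":[0,0,0],"travel":[-0.006,-0.008,0.34],"gripper":-1},
  {"delta_rot":[0,0,0],"travel":[-0.006,-0.008,0.34],"gripper":-1},
])

```text
clock: 43.1
tool_pos: [0.5657, 0.2796, 0.0693]
eef_rot: [0.241, 0.971, 0.0, -0.0]
contact_force: [-0.1, -0.3, 1.2]
opening: 0.004
```

```bash
python3 st.py
```

```text
[0.5657 0.2796 0.0693] yaw 152.12788554823922 op 0.3599051700452203 [-0.1392 -0.2601  1.204 ] [ 0.0063 -0.1333  0.0184] q7 -0.15827682702332016 43.1 tilt [-0.0001  0.     -1.    ]
```

```bash
python3 - <<'E'
from h import *
p,M,_=tool();c=np.array([.5807,.2617])
for k in range(0,11):
    f=9*k; a=np.radians(61.9-f);t=np.array([np.cos(a),np.sin(a)]);n=np.array([-t[1],t[0]])
    P=np.array([*(c+.008*t+.017*n),.055]);print(f,np.round(.05*k,3),np.round(M.T@(P-p)/.15,3))
E
```

```text
0 0.0 [-0.031 -0.005  0.095]
9 0.05 [-0.041  0.012  0.095]
18 0.1 [-0.053  0.027  0.095]
27 0.15 [-0.068  0.041  0.095]
36 0.2 [-0.084  0.051  0.095]
45 0.25 [-0.102  0.059  0.095]
54 0.3 [-0.121  0.064  0.095]
63 0.35 [-0.141  0.067  0.095]
72 0.4 [-0.16   0.066  0.095]
81 0.45 [-0.179  0.061  0.095]
90 0.5 [-0.198  0.054  0.095]
```

Request:
play_rows([
  {"delta_rot":[0,0,0],"travel":[0,0,0.05],"gripper":-1},
  {"delta_rot":[0,0,0],"travel":[0,0,0.095],"gripper":-1},
  {"delta_rot":[0,0,0],"travel":[-0.031,-0.005,0.095],"gripper":-1},
  {"delta_rot":[0,0,0.05],"travel":[-0.041,0.012,0.095],"gripper":-1},
  {"delta_rot":[0,0,0.1],"travel":[-0.053,0.027,0.095],"gripper":-1},
])

```text
clock: 43.72
tool_pos: [0.5734, 0.2799, 0.0548]
eef_rot: [0.392, 0.92, -0.0, -0.001]
contact_force: [-2.6, 2.0, -1.8]
opening: 0.004
```

```bash
python3 dial.py wrist11.png | head -4
```

```text
[0.5734 0.2799 0.0548] yaw 133.87189206317467 op 0.37516884666916195 [-2.6259  2.0482 -1.7779] [0.2938 0.3665 0.0066] q7 -0.4184026572015873 43.725 tilt [-0.0025  0.001  -1.    ]
bar 748 ((0.5690827965736389, 0.287706583738327), (0.02196727879345417, 0.02208833396434784), 82.56103515625)
red 495 [0.5536 0.3117 0.0761]
white 201 [0.5611 0.3052 0.0751]
```

Request:
play_rows([
  {"delta_rot":[0,0,0.05],"travel":[-0.01,0.017,0],"gripper":-1},
  {"delta_rot":[0,0,0.1],"travel":[-0.022,0.032,0],"gripper":-1},
  {"delta_rot":[0,0,0.15],"travel":[-0.037,0.046,0],"gripper":-1},
  {"delta_rot":[0,0,0.2],"travel":[-0.053,0.056,0],"gripper":-1},
  {"delta_rot":[0,0,0.25],"travel":[-0.071,0.064,0],"gripper":-1},
  {"delta_rot":[0,0,0.3],"travel":[-0.09,0.069,0],"gripper":-1},
  {"delta_rot":[0,0,0.35],"travel":[-0.11,0.072,0],"gripper":-1},
])

```text
clock: 44.75
tool_pos: [0.5941, 0.2761, 0.0554]
eef_rot: [0.814, 0.581, 0.001, -0.001]
contact_force: [-0.6, 2.3, -2.0]
opening: 0.002
```

```bash
python3 st.py
```

```text
[0.5941 0.2761 0.0554] yaw 71.05195490059185 op 0.16827779506164617 [-0.5984  2.3359 -2.0093] [0.4648 0.0636 0.0185] q7 -1.2426365135392126 44.75 tilt [ 0.0004  0.0022 -1.    ]
```

Request:
play_rows([
  {"delta_rot":[0,0,0],"travel":[0.02,-0.02,0],"gripper":-1},
  {"delta_rot":[0,0,0],"travel":[0.02,-0.02,-0.4],"gripper":-1},
  {"delta_rot":[0,0,0],"travel":[0.02,-0.02,-0.9],"gripper":-1},
  {"delta_rot":[0,0,0],"travel":[0.02,-0.02,-0.9],"gripper":-1},
])

```text
clock: 45.25
tool_pos: [0.5944, 0.2801, 0.1952]
eef_rot: [0.812, 0.583, 0.004, 0.001]
contact_force: [-0.5, -0.3, -0.1]
opening: 0.008
```

```bash
python3 - <<'E'
from h import *
p,M,_=tool();print(p)
e=plan([.5807,.177,.2],94.2)
E
```

```text
[0.59437895 0.2801381  0.19521872]
0 rot [ 0.0022 -0.0016 -0.1269] travel [-0.6804  0.1336 -0.0353] minrows 3.0
```

Request:
play_rows([
  {"delta_rot":[0.002,-0.001,-0.127],"travel":[-0.68,0.134,-0.035],"gripper":-0.3},
  {"delta_rot":[0.002,-0.001,-0.127],"travel":[-0.68,0.134,-0.035],"gripper":-0.3},
  {"delta_rot":[0.002,-0.001,-0.127],"travel":[-0.68,0.134,-0.035],"gripper":-0.3},
  {"delta_rot":[0.002,-0.001,-0.127],"travel":[-0.68,0.134,-0.035],"gripper":-0.3},
  {"delta_rot":[0.002,-0.001,-0.127],"travel":[-0.68,0.134,-0.035],"gripper":-0.3},
])

```text
clock: 45.88
tool_pos: [0.5778, 0.1776, 0.1953]
eef_rot: [0.681, 0.732, -0.003, -0.002]
contact_force: [-0.3, 0.4, 0.1]
opening: 0.35
```

```bash
python3 dial.py wrist12.png
```

```text
[0.5778 0.1776 0.1953] yaw 94.1231685135214 op 30.80630188614469 [-0.3364  0.37    0.1146] [-0.0259 -0.062  -0.0307] q7 -0.7518112539913501 45.875 tilt [-0.0067 -0.0012 -1.    ]
bar 651 ((0.5806914567947388, 0.26156359910964966), (0.01348648127168417, 0.03918619081377983), 70.80006408691406)
red 134 [0.5535 0.3115 0.076 ]
white 111 [0.5724 0.2651 0.0714]
boxtop ((0.5812376141548157, 0.25505757331848145), (0.1310141384601593, 0.14462168514728546), 3.9553744792938232)
pointer world deg 156.73287678585888
mark deg 118.59082751085938 0.056838210617131776
dial_grip 0.61 [287.3, 110.8] [0.5771 0.2613 0.061 ]
red_mark 0.61 [263.0, 42.0] [0.554  0.3112 0.075 ]
```

```bash
python3 - <<'E'
from h import *
e=plan([.5807,.2616,.12],160.8)
E
```

```text
0 rot [-0.0022 -0.0008 -0.3706] travel [0.5619 0.0625 0.501 ] minrows 7.0
```

Request:
play_rows([
  {"delta_rot":[-0.002,-0.001,-0.37],"travel":[0.562,0.062,0.2],"gripper":-0.3},
  {"delta_rot":[-0.002,-0.001,-0.37],"travel":[0.562,0.062,0.5],"gripper":-0.3},
  {"delta_rot":[-0.002,-0.001,-0.37],"travel":[0.562,0.062,0.5],"gripper":-0.3},
  {"delta_rot":[-0.002,-0.001,-0.37],"travel":[0.562,0.062,0.5],"gripper":-0.3},
  {"delta_rot":[-0.002,-0.001,-0.37],"travel":[0.562,0.062,0.5],"gripper":-0.3},
  {"delta_rot":[-0.002,-0.001,-0.37],"travel":[0.562,0.062,0.5],"gripper":-0.3},
  {"delta_rot":[-0.002,-0.001,-0.37],"travel":[0.562,0.062,0.5],"gripper":-0.3},
  {"delta_rot":[-0.002,-0.001,-0.37],"travel":[0.562,0.062,0.5],"gripper":-0.3},
  {"delta_rot":[-0.002,-0.001,-0.37],"travel":[0.562,0.062,0.5],"gripper":-0.3},
])

```text
clock: 47.15
tool_pos: [0.581, 0.2605, 0.1203]
eef_rot: [0.169, 0.986, -0.001, 0.0]
contact_force: [-0.3, 0.0, 0.2]
opening: 0.348
```

```bash
python3 st.py;  python3 - <<'E'
from h import *
e=plan([.5807,.2616,.053],160.8)
E
```

```text
[0.581  0.2605 0.1203] yaw 160.49546217164377 op 30.64224683712017 [-0.2574  0.0247  0.191 ] [ 0.0149 -0.1838 -0.0283] q7 0.05524796277275097 47.15 tilt [ 0.0002 -0.0012 -1.    ]
0 rot [-0.0004  0.0002 -0.0017] travel [0.0048 0.0068 0.4487] minrows 2.0
```

Request:
play_rows([
  {"delta_rot":[0,0,-0.002],"travel":[0.005,0.007,0.2],"gripper":-0.3},
  {"delta_rot":[0,0,-0.002],"travel":[0.005,0.007,0.33],"gripper":-0.3},
  {"delta_rot":[0,0,-0.002],"travel":[0.005,0.007,0.4],"gripper":-0.3},
  {"delta_rot":[0,0,-0.002],"travel":[0.005,0.007,0.45],"gripper":-0.3},
  {"delta_rot":[0,0,-0.002],"travel":[0.005,0.007,0.45],"gripper":-1},
  {"delta_rot":[0,0,-0.002],"travel":[0.005,0.007,0.45],"gripper":-1},
  {"delta_rot":[0,0,-0.002],"travel":[0.005,0.007,0.45],"gripper":-1},
  {"delta_rot":[0,0,-0.002],"travel":[0.005,0.007,0.45],"gripper":-1},
], force=15)

```text
clock: 48.15
tool_pos: [0.5808, 0.2612, 0.0533]
eef_rot: [0.166, 0.986, -0.001, 0.0]
contact_force: [-0.5, -2.3, 2.7]
opening: 0.158
```

```bash
python3 st.py
```

```text
[0.5808 0.2612 0.0533] yaw 160.9290892177735 op 13.946747725915422 [-0.5339 -2.3035  2.7238] [-0.2558  0.064   0.0424] q7 -0.0027841225176897886 48.15 tilt [ 0.0004 -0.0014 -1.    ]
```

Gripped (14 mm). Turn 42.2° clockwise (0.235), then release and rise.

Request:
play_rows([
  {"delta_rot":[0,0,0.05],"travel":[0,0,0],"gripper":-1},
  {"delta_rot":[0,0,0.1],"travel":[0,0,0],"gripper":-1},
  {"delta_rot":[0,0,0.15],"travel":[0,0,0],"gripper":-1},
  {"delta_rot":[0,0,0.2],"travel":[0,0,0],"gripper":-1},
  {"delta_rot":[0,0,0.235],"travel":[0,0,0],"gripper":-1},
  {"delta_rot":[0,0,0.235],"travel":[0,0,0],"gripper":-1},
])

```text
clock: 48.9
tool_pos: [0.5805, 0.2608, 0.0532]
eef_rot: [0.51, 0.86, -0.001, 0.001]
contact_force: [-3.0, -3.2, 5.6]
opening: 0.154
```

```bash
python3 st.py
```

```text
[0.5805 0.2608 0.0532] yaw 118.70141140002318 op 13.586339061539906 [-2.9682 -3.2258  5.575 ] [-0.6395  0.4231 -0.0432] q7 -0.6237610128363659 48.9 tilt [-0.     -0.0027 -1.    ]
```

Request:
play_rows([
  {"delta_rot":[0,0,0],"travel":[0,0,0],"gripper":-0.35},
  {"delta_rot":[0,0,0],"travel":[0,0,0],"gripper":-0.35},
  {"delta_rot":[0,0,0],"travel":[0,0,0],"gripper":-0.35},
  {"delta_rot":[0,0,0],"travel":[0,0,-0.3],"gripper":-0.35},
  {"delta_rot":[0,0,0],"travel":[0,0,-0.7],"gripper":-0.35},
  {"delta_rot":[0,0,0],"travel":[0,0,-1.0],"gripper":-0.35},
  {"delta_rot":[0,0,0],"travel":[0,0,-1.0],"gripper":-0.35},
])

```text
clock: 49.78
tool_pos: [0.5826, 0.2636, 0.2069]
eef_rot: [0.51, 0.86, 0.003, 0.002]
contact_force: [0.2, 0.1, -0.4]
opening: 0.325
```

```bash
python3 st.py;python3 - <<'E'
from h import *
e=plan([.577,.177,.2],94.2)
E
```

```text
[0.5826 0.2636 0.2069] yaw 118.6446799034088 op 28.56656668193115 [ 0.2214  0.0807 -0.4121] [-0.0288 -0.1061 -0.018 ] q7 -0.49660317388936537 49.775 tilt [ 0.0067  0.0037 -1.    ]
0 rot [ 0.0024 -0.0005  0.1358] travel [-0.4891 -0.3097  0.0433] minrows 3.0
```

Request:
play_rows([
  {"delta_rot":[0.002,0,0.136],"travel":[-0.49,-0.31,0.04],"gripper":-0.3},
  {"delta_rot":[0.002,0,0.136],"travel":[-0.49,-0.31,0.04],"gripper":-0.3},
  {"delta_rot":[0.002,0,0.136],"travel":[-0.49,-0.31,0.04],"gripper":-0.3},
  {"delta_rot":[0.002,0,0.136],"travel":[-0.49,-0.31,0.04],"gripper":-0.3},
  {"delta_rot":[0.002,0,0.136],"travel":[-0.49,-0.31,0.04],"gripper":-0.3},
])

```text
clock: 50.4
tool_pos: [0.5747, 0.1753, 0.1962]
eef_rot: [0.68, 0.733, -0.003, -0.002]
contact_force: [0.1, 0.8, -0.2]
opening: 0.351
```

```bash
python3 dial.py wrist13.png; python3 - <<'E'
from h import *
np.set_printoptions(precision=4,suppress=True)
s=snap('top');C=cloud(s)
for o in lidpos(s): print(o)
for ce,q,m in blues(s,20): print(ce,q,at_z(s,ce,.111))
for l in ['gouge','chisel','glue_brush','mallet','tray_handle']:
  for d in viewer.pinpoint('top',l)[:3]: print(l,round(d['conf'],2),np.round(d['at']),at_z(s,d['at'],0.112 if l=='tray_handle' else 0))
save(s,'topend.png',k=1.4)
s=snap('side')
for l in ['mallet','glue_brush','chisel']:
  for d in viewer.pinpoint('side',l)[:1]: print(l,round(d['conf'],2),np.round(d['at']),at_z(s,d['at'],0))
E
```

```text
[0.5747 0.1753 0.1962] yaw 94.27201228267197 op 30.91631339934645 [ 0.0971  0.818  -0.1795] [ 0.0208 -0.1692 -0.0242] q7 -0.7645680901458684 50.4 tilt [-0.007  -0.0027 -1.    ]
bar 668 ((0.5804904699325562, 0.26156124472618103), (0.013880541548132896, 0.039387740194797516), 28.67768669128418)
red 133 [0.5535 0.3114 0.0761]
white 114 [0.5755 0.2709 0.0714]
boxtop ((0.5812297463417053, 0.255267471075058), (0.13074851036071777, 0.14446750283241272), 3.951151132583618)
pointer world deg 118.3212405419582
mark deg 118.41365711080536 0.05668902098583913
dial_grip 0.72 [293.5, 107.6] [0.5789 0.2619 0.061 ]
red_mark 0.94 [267.7, 40.4] [0.554  0.3103 0.075 ]
(array([357., 227.]), [351, 221, 12, 13], array([ 0.5012, -0.2742]), 0.0208, array([ 0.5014, -0.2738,  0.0304]))
(array([352., 261.]), [346, 255, 13, 13], array([ 0.3861, -0.2596]), 0.0217, array([ 0.3853, -0.2602,  0.0303]))
[356.6667 227.1197] [351 221  12  13 117] [ 0.4951 -0.2604  0.111 ]
[552.0441 272.5291] [548 232   9  81 567] [ 0.3531 -0.9233  0.111 ]
[352.1846 261.0154] [346 255  13  13 130] [ 0.3858 -0.2462  0.111 ]
gouge 0.91 [416. 197.] [ 0.6114 -0.4908  0.    ]
gouge 0.55 [186. 207.] [0.5618 0.3091 0.    ]
chisel 0.93 [421. 256.] [ 0.4066 -0.5055  0.    ]
glue_brush 0.71 [119. 243.] [0.4314 0.5373 0.    ]
mallet 0.72 [139. 205.] [0.5664 0.473  0.    ]
tray_handle 0.64 [267. 198.] [0.585  0.0296 0.112 ]
mallet 0.9 [172. 309.] [0.5759 0.4856 0.    ]
glue_brush 0.85 [182. 346.] [0.4429 0.5429 0.    ]
```

View pics/wrist13.png

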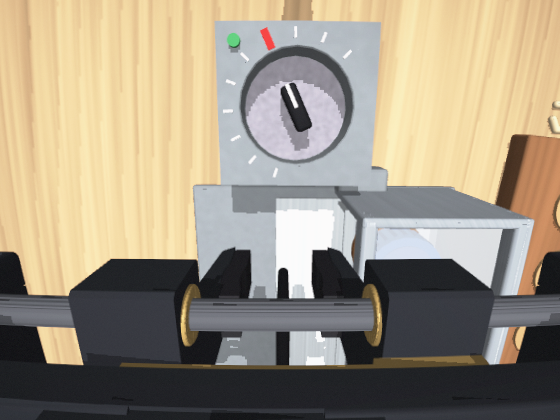

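View pics/topend.png

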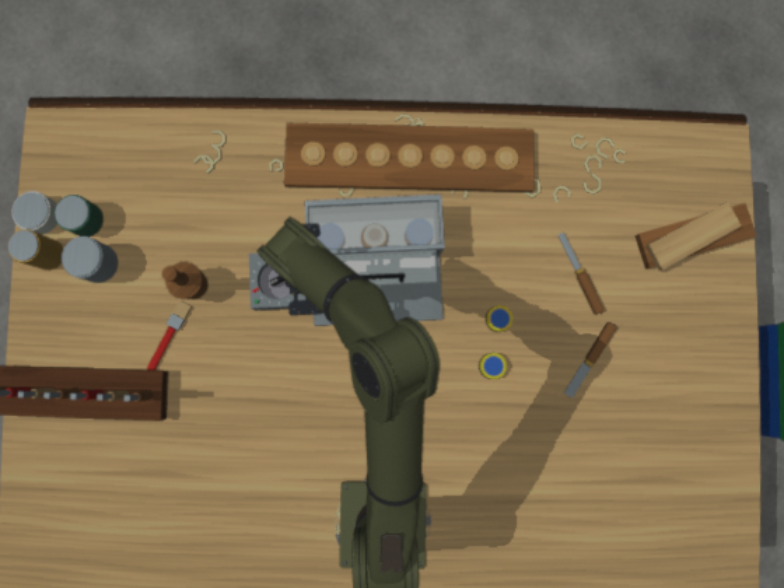

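```bash
python3 -c "
from plant import r
print(r.finish_job())"
```

```text
the job is handed in; nothing more can be done
None
```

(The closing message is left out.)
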